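Press the plugs home in a batch of culture bottles

TASK

Swing the magnifier clear of the plug press, lay all the bottles from the rack on the press bed side by side with their plugs facing the ram, and pull the lever through its whole stroke so that every plug is pushed fully home. Ease the lever slowly back to rest without letting it fly, lay all the bottles flat on the rack again, and then swing the magnifier over the rack for inspection, leaving the other things on the bench alone.

Things in the scene. Friction and masses are not known exactly. Their poses are not given: they have to be found in the camera images.
- press_bed (a point): Bench press, fixed, that pushes plugs into lying bottles. This point is on its flat steel bed, 20 mm above the bench; x points from the end stop (robot's side) to the ram (far side), y left, z up. Lay bottles along x, plug to +x, bottom near or against the stop; the ram shoves them against it. Room for y = -120 to +120 mm: three bottles at 75 mm pitch.
- press_stop (a point): Middle of the foot of the end stop's face (70 mm to -x of press_bed), a 40 mm high wall across the bed; axes as press_bed.
- ram_face (a point): Middle of the ram's face, a 234 mm wide, 34 mm high bar across the bed, 4 to 38 mm above it. 175 mm from the stop at rest, 139.5 mm with the lever fully pulled; axes as press_bed.
- lever_pivot (a point): Point on the lever's pivot axis, straight beside lever_grip along the axis, 75 mm above the bench; axes as press_bed, the pivot axis is its y.
- lever_grip (a point): Middle of the lever's round level hand bar, 18 mm in diameter, along the press's y, 170 mm from the pivot axis; free for 39 mm to -y and +y (the lever's 12 mm shaft joins 45 mm to +y). At rest the lever leans 0.15 rad to the far side (bar 243 mm above the bench); fully pulled, 0.85 rad towards the robot (187 mm). The point's axes turn with the lever.
- lever (a joint): Lever angle, rad: 0 at rest (against its stop), 1.0 fully pulled towards the press's -x (top of the lever towards the robot). A spring returns it: 2 N at the bar at rest, 6 N at full stroke, plus up to about 5 N more while plugs go in. It flies back if let go; ease it to rest well under 2 rad/s.
- rack_top (a point): Rack: a flat fixed board 210 x 330 mm (x, y), its top 12 mm above the bench and without walls. This point is the centre of its top; x and y along its sides, z up. The bottles start here, about 100 mm apart, lying roughly along its x.
- pole (a point): Top of the magnifier's stand, 190 mm above the bench: a point on the vertical axis about which its arm swings.
- lens (a point): Centre of the magnifier's round lens, 104 mm over its white frame, 16 mm thick, 190 mm above the bench, at the end of a level white arm (18 mm wide, 14 mm thick), 350 mm from the pole's axis. The lens and arm are in the way of work below them.
- magnifier_post (a point): Middle of the free part of the upright black grip post on the magnifier's arm, 18 mm in diameter, from 7 mm above the arm's middle plane to 64 mm above it (this point 35 mm above it, 225 mm above the bench), 240 mm from the pole's axis.
- magnifier (a joint): Swing angle of the magnifier's arm, rad: 0 when the lens lies straight towards the robot (-x) from the pole, growing as the lens swings to the left (+y), limits +-1.2. The hinge is stiff (about 4 N at the post) and stays where it is left.
- bottle1_mid (a point): Bottle 1 of up to three alike (0.15 to 0.35 kg; None if absent), lying down: middle of its square body, 100 mm long, 42 x 42 mm across, clear, dark inside (this point 21 mm above its support). x points along it to the neck (26 mm thick, at 50 to 76 mm) and the round olive-grey plug (34 mm across), whose outer face is 102 mm from this point when loose and 88 mm when home.
- plug1 (a joint): How far bottle 1's plug has been pushed in, m: 0 loose (standing 14 mm proud), 0.014 fully home. It takes about 6 N and stays.
- bottle2_mid (a point): Bottle 2 of up to three alike (0.15 to 0.35 kg; None if absent), lying down: middle of its square body, 100 mm long, 42 x 42 mm across, clear, dark inside (this point 21 mm above its support). x points along it to the neck (26 mm thick, at 50 to 76 mm) and the round olive-grey plug (34 mm across), whose outer face is 102 mm from this point when loose and 88 mm when home.
- plug2 (a joint): How far bottle 2's plug has been pushed in, m: 0 loose (standing 14 mm proud), 0.014 fully home. It takes about 6 N and stays.
- bottle3_mid (a point): Bottle 3 of up to three alike (0.15 to 0.35 kg; None if absent), lying down: middle of its square body, 100 mm long, 42 x 42 mm across, clear, dark inside (this point 21 mm above its support). x points along it to the neck (26 mm thick, at 50 to 76 mm) and the round olive-grey plug (34 mm across), whose outer face is 102 mm from this point when loose and 88 mm when home.
- plug3 (a joint): How far bottle 3's plug has been pushed in, m: 0 loose (standing 14 mm proud), 0.014 fully home. It takes about 6 N and stays.
- spray: Bystander: white bottle 68 mm across and 170 mm tall, to be left alone. Origin at the centre of its underside.
- beaker: Bystander: steel cup 90 mm across and 100 mm tall, to be left alone. Origin at the centre of its underside.
- glovebox: Bystander: cardboard box 100 x 110 x 70 mm, to be left alone. Origin at the centre of its underside.
Not all that is in view belongs to the job. What is shaped like the part that bears bottle1_mid but pink is not meant.

How it is judged (in metres and radians):
On the way, in this order (a step that is already met when the one before it is completed fails the run):
1. the magnifier's lens is swung clear of the press (more than 170 mm to the side of the bed's middle) (horizontal distance between lens and press_bed above 0.17 m), for 0.2 s.
2. all the bottles lie flat on the press bed, the lever still at rest (x of bottle1_mid in the frame of press_bed between -0.075 and 0.06 m and y of bottle1_mid in the frame of press_bed between -0.125 and 0.125 m and z of bottle1_mid in the frame of press_bed between 0.012 and 0.03 m and x of bottle2_mid in the frame of press_bed between -0.075 and 0.06 m and y of bottle2_mid in the frame of press_bed between -0.125 and 0.125 m and z of bottle2_mid in the frame of press_bed between 0.012 and 0.03 m and x of bottle3_mid in the frame of press_bed between -0.075 and 0.06 m and y of bottle3_mid in the frame of press_bed between -0.125 and 0.125 m and z of bottle3_mid in the frame of press_bed between 0.012 and 0.03 m and value of joint lever below 0.1 rad), for 0.2 s.
3. the lever is pulled through its whole stroke (beyond 0.93 rad) with all bottles on the bed, and every plug is home (beyond 10.5 of 14 mm) (x of bottle1_mid in the frame of press_bed between -0.075 and 0.06 m and y of bottle1_mid in the frame of press_bed between -0.125 and 0.125 m and z of bottle1_mid in the frame of press_bed between 0.012 and 0.03 m and x of bottle2_mid in the frame of press_bed between -0.075 and 0.06 m and y of bottle2_mid in the frame of press_bed between -0.125 and 0.125 m and z of bottle2_mid in the frame of press_bed between 0.012 and 0.03 m and x of bottle3_mid in the frame of press_bed between -0.075 and 0.06 m and y of bottle3_mid in the frame of press_bed between -0.125 and 0.125 m and z of bottle3_mid in the frame of press_bed between 0.012 and 0.03 m and value of joint each of plug1, plug2, plug3 above 0.0105 m and value of joint lever above 0.93 rad), for 0.1 s.
4. the lever is back at rest (below 0.1 rad), the bottles still on the bed (all of step 2), for 0.2 s.
5. all the bottles lie flat on the rack again (x of bottle1_mid in the frame of rack_top between -0.105 and 0.105 m and y of bottle1_mid in the frame of rack_top between -0.165 and 0.165 m and z of bottle1_mid in the frame of rack_top between 0.012 and 0.03 m and x of bottle2_mid in the frame of rack_top between -0.105 and 0.105 m and y of bottle2_mid in the frame of rack_top between -0.165 and 0.165 m and z of bottle2_mid in the frame of rack_top between 0.012 and 0.03 m and x of bottle3_mid in the frame of rack_top between -0.105 and 0.105 m and y of bottle3_mid in the frame of rack_top between -0.165 and 0.165 m and z of bottle3_mid in the frame of rack_top between 0.012 and 0.03 m), for 0.2 s.
At the end, for the whole second after the job is handed in: Every bottle lies flat and still on the rack (its middle within the rack's outline), its plug home (beyond 10.5 of 14 mm), the lever is at rest (below 0.1 rad) and the middle of the lens is above the rack's outline (all of step 5 and value of joint each of plug1, plug2, plug3 above 0.0105 m and linear speed of each of bottle1, bottle2, bottle3 below 0.02 m/s and x of lens in the frame of rack_top between -0.105 and 0.105 m and y of lens in the frame of rack_top between -0.165 and 0.165 m and value of joint lever below 0.1 rad); the robot touches nothing.
It fails at once if the lever flies back (faster than 2 rad/s towards rest) (velocity of joint lever below -2 rad/s).
It fails at once if a bystander (spray bottle, beaker, carton) is moved more than 30 mm (distance of any of spray, beaker, glovebox from where it was at the start of the episode above 0.03 m).
Of bottle1, bottle2, bottle3 only 2 to 3 are there at a start; the rules pass over those that are not, and their reading is None.
At some moment in a run one of bottle1, bottle2, bottle3 may be knocked a few centimetres aside while the robot is not near it.
It also fails if it takes over 210 s, if anything falls off the work surface, if the arm or the gripper's body presses on something with over 40 N, if the wrist force passes 120 N, or if a joint passes its speed limit or range.

ROBOT

A 6-joint arm with a two-finger parallel gripper is mounted at the origin on the work surface. World frame = base frame: x ahead of the robot, y to its left, z up, the work surface at z = 0. Lengths are in mm, angles in rad, forces in N, time in s.
With the tool pointing down it reaches from about 350 to 975 mm from the base axis. Payload 7.1 kg.
Tool frame: the origin (TCP) lies midway between the tips of the shut fingers; the grasp point (between the pads) lies 19 mm behind it; z points along the fingers, y is the line along which they close (so a half turn about z gives the same grasp; the last joint's range is limited). The gripper opens to 88 mm and grips with 3 to 60 N. Pads are 20 mm wide; open, the fingers measure 115 mm over their backs; the gripper's body (75 mm by 178 mm) begins 61 mm behind the grasp point.
Start: joints at [-1.324, 0.423, 1.63, -0, 1.089, -0.019], TCP at [164.194, -603.03, 222.675] pointing down, gripper open.
Joint ranges: [-3, 3], [-0.9, 2.11], [0.09, 2.58], [-1.31, 4.45], [0.11, 2.69], [-2.54, 2.54]. Speed limits (rad/s): [2.39, 2.39, 3.01, 3.14, 3.14, 3.14].

INTERFACE

Orientations are given as a rotation vector (axis times angle).
In Python, from workcell import ctrl gives the robot as it stands.
- The arm moves only by the shell command python3 -m inch 'ROWS' [OPENING]. ROWS is JSON, a list of rows, each an object with "xyz": the shift along the tool's x, y, z in mm, a list of three; "rot": the turn, a rotation vector about the tool's x, y, z in rad, a list of three. In form: [{"xyz": [dx, dy, dz], "rot": [ax, ay, az]}, ...]. A call has 1 to 12 rows; each row is the pose to reach, as a shift and turn from the pose commanded when the call began, along the tool's axes at that moment; what a row does not reach only later rows make up. A row lasts 1/12 s, in which the tool goes at most 41.7 mm and 7.16 degrees, less where a joint would pass 70% of its speed; a pose out of reach is approached as far as the arm can. A call with a gripper value outside its range is refused whole. OPENING is the closure in counts, from 0 (fully open) to 255 (shut), set as the call begins (- or left out, the last holds). The fingers move at their own pace and stop on an object; the grip force is fixed at half the most. Time passes only in rows, so rows that repeat a pose let the fingers close. It gives the time, the measured TCP pose, the force, the opening and the grip force at its end, in the units of the state.
- ctrl.get_obs(): the state, without advancing time (a new reading comes with each control period).
- ctrl.get_image(name): name is "side" or "top" or "wrist"; returns the picture (480x640x3 uint8, red, green, blue); there is no depth.
- ctrl.camera_model(name): a dict with "fx", "fy", "cx", "cy" (pixels), "position" and "attitude" of the camera in the world. Camera axes: x right, y up, looking along -z (the intrinsics and any distortion apply to the point x, -y, -z); pixel columns grow to the right and rows downward; lengths in mm; the calibration is good to about 2 mm. A picture is of the moment at which its call begins: read the wrist's pose just before it. camera_model takes no time and is no camera call; for the wrist camera it gives the pose at the moment of the call.
- ctrl.close_job(): hands the job in; it is judged then, once.
The state is a dict: "t": time; "qpos": joint angles; "qvel": joint speeds; "joint_torque": joint torques, N m; "ee_pos": TCP position; "orientation": TCP orientation; "ft_force": force on the tool from outside, world axes, zero at the start; "moment": the same for the moment, N m; "width": finger opening in mm; "grasp_force": force on a finger pad.
Only numpy, scipy, OpenCV 4.12 (cv2) and the standard library are available. Lean on these libraries where they do the work, as an engineer would, in place of code of your own. Each camera call takes 0.05 s, during which the arm holds its last target. There are 200 camera calls.

## Working session

There is one attempt and no reset: what is moved stays moved. The work goes in short steps, Python scripts to look and compute and a shell command to move; the robot and the scene stay as the last step left them, time stands still between calls to the robot, and variables do not carry over. Pictures are saved under pics/ and viewed, at most 14 in all, crops included, and the job is handed in when it is done.

```bash
ls; mkdir -p pics; python3 - <<'E'
from workcell import ctrl
import cv2
for n in("top","side"):
    cv2.imwrite(f"pics/{n}0.png",cv2.cvtColor(ctrl.get_image(n),cv2.COLOR_RGB2BGR)); print(n,ctrl.camera_model(n))
print(ctrl.get_obs()); print(ctrl.camera_model("wrist"))
E
```

```text
pics
top {'fx': 591.9815380016653, 'fy': 591.9815380016653, 'cx': 312.9900134812576, 'cy': 240.31324577018265, 'position': array([ 204.55176875,    5.10808162, 1735.98825671]), 'attitude': array([ 0.15764972, -0.16381669, -1.6070236 ])}
side {'fx': 454.6225877725688, 'fy': 454.6225877725688, 'cx': 317.6668551547761, 'cy': 242.7124335997561, 'position': array([ 133.97626677,  811.77284679, 1128.59218746]), 'attitude': array([ 0.22738145, -1.00435636, -2.50799669])}
{'t': 0.1, 'qpos': array([-1.32401913e+00,  4.23736479e-01,  1.63060170e+00, -1.84241795e-05,
        1.08862030e+00, -1.90238753e-02]), 'qvel': array([-0.00061027, -0.00206591, -0.00174921, -0.00072596, -0.00145254,
        0.00021606]), 'joint_torque': array([ 1.88757253e-04, -5.45615280e+01, -2.74323571e+01,  6.44408399e-02,
        1.87866844e-02, -1.86025983e-05]), 'ee_pos': array([ 164.05901416, -602.56189014,  222.00155093]), 'orientation': array([-3.11254422e+00, -4.16125093e-01,  2.69138086e-04]), 'ft_force': array([-0.68380953, -0.05514289, -0.40764304]), 'moment': array([-0.02475905,  0.02694058, -0.07039402]), 'grasp_force': 0.0, 'width': 87.94613068380733}
{'fx': 421.90954839919135, 'fy': 421.90954839919135, 'cx': 324.86673896249965, 'cy': 236.21534496620984, 'position': array([ 236.88574549, -582.92265159,  384.50684219]), 'attitude': array([-0.23336937,  0.18252205, -1.29660933])}
```

View pics/top0.png

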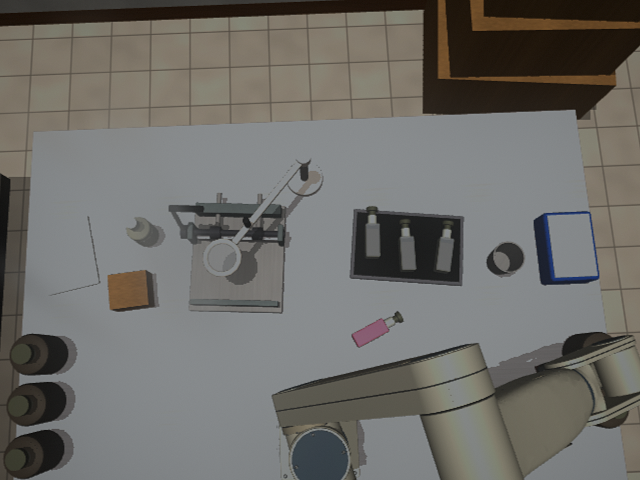

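View pics/side0.png

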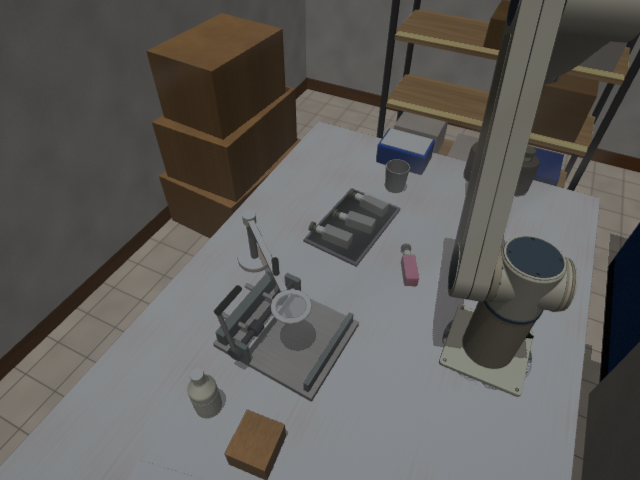

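The top view shows the press around (237,258), the lens at (222,257), the pole at (304,162), the rack at (407,247) with three bottles whose plugs face +x, and the pink decoy at (375,330). The side view agrees. Next I'll enlarge the press and rack.

```bash
cat > h.py <<'E'
import numpy as np, cv2
from scipy.spatial.transform import Rotation as R
from workcell import ctrl
def ray(m,u,v):
    d=np.array([(u-m["cx"])/m["fx"],-(v-m["cy"])/m["fy"],-1.0])
    return np.array(m["position"]),R.from_rotvec(m["attitude"]).apply(d)
def plane(m,u,v,z):
    p,d=ray(m,u,v); return p+d*(z-p[2])/d[2]
def tri(a,ua,b,ub):
    p,d=ray(a,*ua);q,e=ray(b,*ub)
    s=np.linalg.lstsq(np.c_[d,-e],q-p,rcond=None)[0]
    A=p+d*s[0];B=q+e*s[1];return (A+B)/2,np.linalg.norm(A-B)
def proj(m,P):
    c=R.from_rotvec(m["attitude"]).inv().apply(np.array(P,float)-m["position"])
    return np.array([m["cx"]+m["fx"]*c[0]/-c[2],m["cy"]-m["fy"]*c[1]/-c[2]])
def totool(world,ob=None):
    ob=ob or ctrl.get_obs(); return R.from_rotvec(ob["orientation"]).inv().apply(world)
def snap(n,f):
    m=ctrl.camera_model(n); im=cv2.cvtColor(ctrl.get_image(n),cv2.COLOR_RGB2BGR); cv2.imwrite(f"pics/{f}.png",im); return m,im
E
python3 - <<'E'
from h import *
t=cv2.imread("pics/top0.png")
a=cv2.resize(t[145:320,155:335],None,fx=3.3,fy=3.3,interpolation=cv2.INTER_CUBIC)
b=cv2.resize(t[195:355,340:475],None,fx=3,fy=3,interpolation=cv2.INTER_CUBIC)
cv2.imwrite("pics/c1.png",a)
m=ctrl.camera_model("top")
g=cv2.cvtColor(t,cv2.COLOR_BGR2GRAY)
roi=np.zeros_like(g);roi[200:295,340:475]=1
k=((g<60)&(roi>0)).astype(np.uint8)
k=cv2.morphologyEx(k,cv2.MORPH_CLOSE,np.ones((25,25)))
c=max(cv2.findContours(k,0,2)[0],key=cv2.contourArea);r=cv2.minAreaRect(c);bp=cv2.boxPoints(r)
B=np.array([plane(m,*p,12) for p in bp]);print("rack",bp.round(),B.round(),B.mean(0))
br=((g>85)&(roi>0)).astype(np.uint8)
inr=cv2.drawContours(np.zeros_like(g),[cv2.convexHull(np.int32(bp))],-1,1,-1);inr=cv2.erode(inr,np.ones((7,7)))
n,l,s,ce=cv2.connectedComponentsWithStats(br*inr)
for i in range(1,n):
    if s[i][4]>80:
        cc=np.argwhere(l==i)[:,::-1].astype(np.float32);q=cv2.minAreaRect(cc);print(q,s[i],plane(m,*q[0],54).round())
E
```

```text
rack [[353. 274.]
 [357. 206.]
 [463. 213.]
 [458. 282.]] [[ 453. -121.   12.]
 [ 661. -147.   12.]
 [ 625. -463.   12.]
 [ 418. -430.   12.]] [ 539.14306214 -290.34751667   12.        ]
((372.27008056640625, 235.0618133544922), (40.331424713134766, 12.242194175720215), 87.95458984375) [366 215  14  41 466] [ 560. -182.   54.]
((407.1617126464844, 248.6029510498047), (41.722896575927734, 12.808317184448242), 85.60128784179688) [401 228  15  42 485] [ 515. -280.   54.]
((445.279541015625, 249.40394592285156), (12.819881439208984, 41.43332290649414), 7.594643592834473) [437 229  17  42 490] [ 508. -390.   54.]
```

View pics/c1.png

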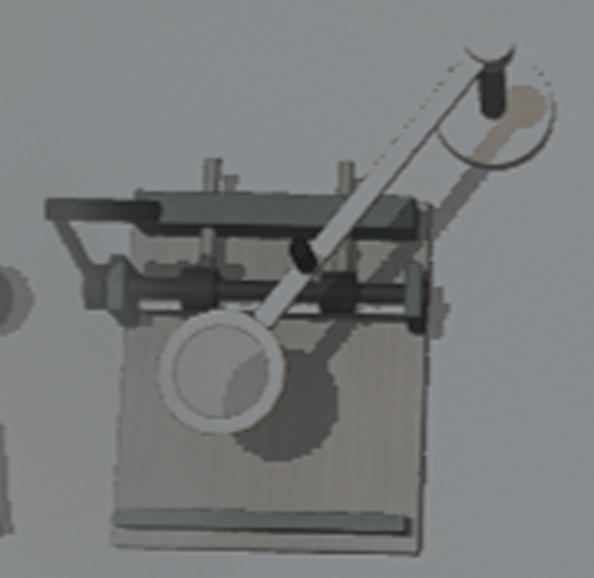

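Crop of the press (3.3x, offset 155,145): lens centre at (222,371), post from (310,268) to (297,243), and hand bar at (47..160,210). The stop wall's top edge on the ram side runs (115,511)–(410,518). The bed's robot-side corners are (112,547) and (420,555).

```bash
python3 - <<'E'
from h import *
m=ctrl.camera_model("top"); s=ctrl.camera_model("side")
f=lambda x,y,z: plane(m,(x+.5)/3.3-.5+155,(y+.5)/3.3-.5+145,z)
L=f(222,371,190);print("lens",L)
pb=f(310,268,197);pt=f(297,243,254);print("post",pb,pt)
d=(pb+pt)/2-L;d[2]=0;print("d",np.linalg.norm(d));d/=np.linalg.norm(d)
for e in [f(185,371,190)]: pass
ar=f(478,75,190);d2=ar-L;d2/=np.linalg.norm(d2);print("dirs",d,d2,"pole",L+350*d2,L+350*d)
a,b=f(115,511,60),f(410,518,60);print("stop",a,b,np.linalg.norm(a-b))
y=(a-b)/np.linalg.norm(a-b);x=np.array([y[1],-y[0],0]);print("yaw",np.arctan2(x[1],x[0]))
c1,c2=f(112,547,20),f(420,555,20);print("bed low",c1,c2,np.linalg.norm(c1-c2))
yw=np.arctan2(x[1],x[0])
stop=(a+b)/2;stop[2]=20;bed=stop+70*x;print("stop",stop,"bed",bed)
print("ram y, edges z58",f(150,228,58),f(415,240,58),"expect",stop+175*x)
for n,pp in (("barL",(47,210)),("barR",(160,212))): 
    P=f(*pp,243);print(n,P,"pressframe",(P-bed)@x,(P-bed)@y)
# rack
B=np.array([[453,-121],[661,-147],[625,-463],[418,-430]]);print("rack sides",np.linalg.norm(np.diff(B,axis=0),axis=1))
ob=ctrl.get_obs();print(R.from_rotvec(ob["orientation"]).as_matrix().round(3))
E
```

```text
lens [488.30131449 235.37811839 190.        ]
post [568.57730145 162.29833407 197.        ] [575.55396123 166.20942841 254.        ]
d 109.88684128763596
dirs [ 0.76227796 -0.64724981  0.        ] [ 0.74538578 -0.66663336  0.        ] pole [749.1863385    2.05644292 190.        ] [755.09859936   8.84068487 190.        ]
stop [394.00757864 347.87720729  60.        ] [377.28688925  95.06331393  60.        ] 253.3662292641982
yaw -0.06604214918786308
bed low [367.07726756 358.68704698  20.        ] [348.69343155  89.46136135  20.        ] 269.8526176066751
stop [385.64723394 221.47026061  20.        ] bed [455.49463463 216.85066998  20.        ]
ram y, edges z58 [643.80225768 317.28923912  58.        ] [622.92895317  83.22353347  58.        ] expect [560.26573566 209.92128405  20.        ]
barL [613.4724469  364.04218856 243.        ] pressframe 147.919642770603 157.29625423374307
barR [608.06135515 274.93780994 243.        ] pressframe 148.4007150300735 68.02902187104189
rack sides [209.61870146 318.04402211 209.61393083]
[[ 0.965  0.263 -0.   ]
 [ 0.263 -0.965  0.001]
 [ 0.    -0.001 -1.   ]]
```

```bash
python3 - <<'E'
from h import *
print(totool(np.array([572,164,320])-ctrl.get_obs()["ee_pos"]))
E
```

```text
[ 594.98365683 -632.61136441  -97.12870375]
```

```bash
python3 -m inch '[{"xyz":[10,-10,-40],"rot":[0,0,0.05]},{"xyz":[30,-30,-75],"rot":[0,0,0.1]},{"xyz":[50,-50,-97],"rot":[0,0,0.15]},{"xyz":[75,-80,-97],"rot":[0,0,0.2]},{"xyz":[100,-110,-97],"rot":[0,0,0.25]},{"xyz":[130,-140,-97],"rot":[0,0,0.3]},{"xyz":[160,-170,-97],"rot":[0,0,0.332]},{"xyz":[190,-200,-97],"rot":[0,0,0.332]},{"xyz":[220,-230,-97],"rot":[0,0,0.332]},{"xyz":[250,-260,-97],"rot":[0,0,0.332]},{"xyz":[280,-290,-97],"rot":[0,0,0.332]},{"xyz":[300,-316,-97],"rot":[0,0,0.332]}]' 0
python3 - <<'E'
from h import *
print(totool(np.array([572,164,320])-ctrl.get_obs()["ee_pos"]))
E
```

```text
t: 1.1
ee_pos: [371.5, -217.3, 319.7]
orientation: [-3.14, 0.104, -0.001]
ft_force: [0.8, -1.0, 0.3]
width: 87.9
grasp_force: 0.0
[ 1.74946773e+02 -3.93661187e+02 -2.23939057e-01]
```

```bash
python3 -m inch '[{"xyz":[15,-30,0]},{"xyz":[30,-65,0]},{"xyz":[46,-100,0]},{"xyz":[62,-135,0]},{"xyz":[78,-172,0]},{"xyz":[95,-210,0]},{"xyz":[112,-248,0]},{"xyz":[129,-286,0]},{"xyz":[145,-324,0]},{"xyz":[160,-358,0]},{"xyz":[170,-382,0]},{"xyz":[175,-394,0]}]'
python3 - <<'E'
from h import *
m,i=snap("wrist","w1");ob=ctrl.get_obs();print(ob["ee_pos"],ob["qpos"],m["position"])
mt,it=snap("top","t1")
for P in([572,164,225],[572,164,254],[488,235,190],ob["ee_pos"]): print(proj(m,P))
E
```

```text
[ 372.73404238 -212.59310189  319.46706429] [-0.54838785  0.0079025   1.92999671  0.00342773  1.20472817  1.0846001 ] [ 446.59734429 -221.91307487  482.20765338]
[-425.29538116  -80.28835247]
[-533.77764288 -108.75504995]
[-368.13736204   99.82739516]
[315.09858463 301.03882509]$[0]: bad value
```

View pics/w1.png

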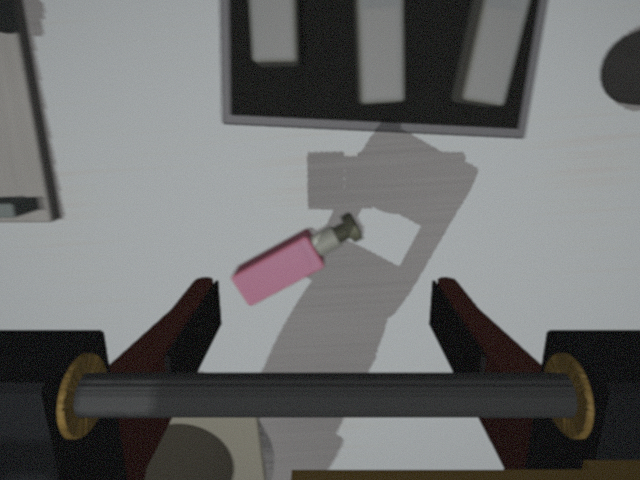

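The call was refused because "rot" is required in every row. The wrist view still shows the rack with its bottles and the pink decoy below.

```bash
python3 -m inch '[{"xyz":[15,-30,0],"rot":[0,0,0]},{"xyz":[30,-65,0],"rot":[0,0,0]},{"xyz":[46,-100,0],"rot":[0,0,0]},{"xyz":[62,-135,0],"rot":[0,0,0]},{"xyz":[78,-172,0],"rot":[0,0,0]},{"xyz":[95,-210,0],"rot":[0,0,0]},{"xyz":[112,-248,0],"rot":[0,0,0]},{"xyz":[129,-286,0],"rot":[0,0,0]},{"xyz":[145,-324,0],"rot":[0,0,0]},{"xyz":[160,-355,0],"rot":[0,0,0]},{"xyz":[170,-375,0],"rot":[0,0,0]},{"xyz":[174,-389,0],"rot":[0,0,0]}]'
python3 - <<'E'
from h import *
m,i=snap("wrist","w2");ob=ctrl.get_obs();print(ob["ee_pos"],ob["qpos"],m["position"])
for P in([572,164,225],[572,164,254],[488,235,190],ob["ee_pos"]): print(proj(m,P))
E
```

```text
t: 2.2
ee_pos: [571.2, 158.8, 319.0]
orientation: [3.14, -0.102, -0.001]
ft_force: [-0.4, 0.4, 1.1]
width: 88.0
grasp_force: 0.0
[571.29447377 159.89672823 318.93394464] [2.52416129e-01 2.81725875e-01 1.60591644e+00 8.57733870e-04
 1.25408425e+00 1.88782565e+00] [646.50942194 154.22184187 481.43921584]
[317.74025256 239.49525924]
[316.84162936 253.84757587]
[234.30397198 336.9423957 ]
[323.68255264 303.36333417]
```

View pics/w2.png

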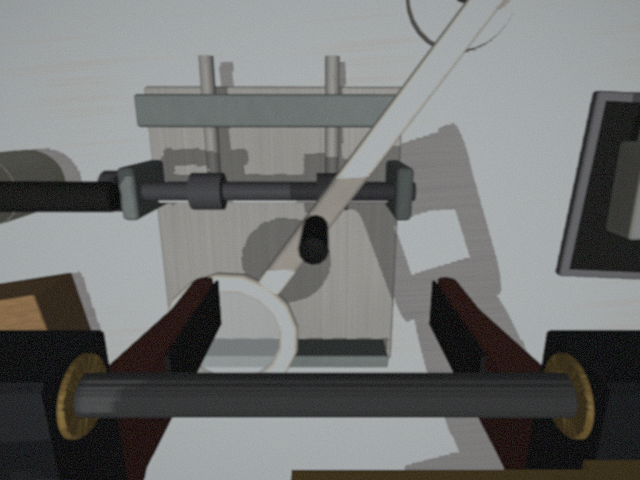

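```bash
python3 - <<'E'
from h import *
m=ctrl.camera_model("wrist");yw=-.066;x=np.array([np.cos(yw),np.sin(yw),0]);y=np.array([-x[1],x[0],0]);bed=np.array([455.5,216.9,20])
fr=lambda P:((P-bed)@x,(P-bed)@y)
for n,u,v,z in(("ramfront top",270,127,58),("ramback top",270,95,58),("shaft",280,191,75),("stop up",340,338,60),("stop mid",340,355,60),("stop low",340,366,20),("lever",60,196,243),("lever75",60,196,75),("bed back",250,87,20),("bed right",397,225,20),("bed left",164,225,20),("block",130,190,75),("blockR",400,190,75),("rodend",206,58,40)):
    P=plane(m,u,v,z);print(n,P.round(),np.round(fr(P)))
E
```

```text
ramfront top [640. 210.  58.] [185.   5.]
ramback top [670. 207.  58.] [214.   4.]
shaft [580. 204.  75.] [125.  -4.]
stop up [408. 155.  60.] [-43. -65.]
stop mid [387. 156.  60.] [-64. -65.]
stop low [347. 157.  20.] [-104.  -67.]
lever [613. 310. 243.] [151. 103.]
lever75 [589. 419.  75.] [120. 211.]
bed back [681. 232.  20.] [224.  30.]
bed right [524.  83.  20.] [  77. -129.]
bed left [541. 345.  20.] [ 77. 134.]
block [590. 350.  75.] [126. 141.]
blockR [573.  88.  75.] [ 126. -121.]
rodend [709. 268.  40.] [249.  68.]
```

The post's mid is at about (315,235), 2–3 mm from the estimate. I'll descend, grip it and work out the swing arc.

```bash
python3 -m inch '[{"xyz":[2,-5,38],"rot":[0,0,0]},{"xyz":[2,-5,76],"rot":[0,0,0]},{"xyz":[2,-5,111],"rot":[0,0,0]},{"xyz":[2,-5,111],"rot":[0,0,0]}]'
python3 -m inch '[{"xyz":[0,0,0],"rot":[0,0,0]},{"xyz":[0,0,0],"rot":[0,0,0]},{"xyz":[0,0,0],"rot":[0,0,0]},{"xyz":[0,0,0],"rot":[0,0,0]},{"xyz":[0,0,0],"rot":[0,0,0]},{"xyz":[0,0,0],"rot":[0,0,0]},{"xyz":[0,0,0],"rot":[0,0,0]},{"xyz":[0,0,0],"rot":[0,0,0]}]' 255
python3 - <<'E'
from h import *
ob=ctrl.get_obs();p=ob["ee_pos"];pole=np.array([752,5]);print(p)
v=p[:2]-pole;r=np.linalg.norm(v);a=np.arctan2(v[1],-v[0]);print(r,a)
for k in range(1,13):
    b=a+(-.1-a)*k/12;q=pole+r*np.array([-np.cos(b),np.sin(b)])
    print(totool(np.r_[q-p[:2],0],ob).round(0))
E
```

```text
t: 2.58
ee_pos: [567.5, 159.6, 202.0]
orientation: [3.136, -0.105, -0.019]
ft_force: [-1.6, -0.6, -1.0]
width: 87.5
grasp_force: 0.0
t: 3.25
ee_pos: [572.4, 162.3, 209.1]
orientation: [-3.14, 0.104, -0.001]
ft_force: [-0.2, -0.4, 0.2]
width: 38.1
grasp_force: 0.0
[572.42334723 162.25290581 209.05059657]
238.6969849111326 0.7192188557042767
[-9. 13. -0.]
[-18.  27.  -0.]
[-26.  42.  -0.]
[-32.  56.  -0.]
[-38.  72.  -0.]
[-42.  87.  -0.]
[-45. 103.  -0.]
[-48. 120.  -0.]
[-49. 136.  -0.]
[-49. 152.  -0.]
[-48. 168.  -0.]
[-46. 185.  -0.]
```

```bash
python3 -m inch '[{"xyz":[0,0,0],"rot":[0,0,0]},{"xyz":[0,0,0],"rot":[0,0,0]},{"xyz":[0,0,0],"rot":[0,0,0]},{"xyz":[0,0,0],"rot":[0,0,0]},{"xyz":[0,0,0],"rot":[0,0,0]},{"xyz":[0,0,0],"rot":[0,0,0]}]' 255
python3 -m inch '[{"xyz":[-9,13,0],"rot":[0,0,0]},{"xyz":[-18,27,0],"rot":[0,0,0]},{"xyz":[-26,42,0],"rot":[0,0,0]},{"xyz":[-32,56,0],"rot":[0,0,0]},{"xyz":[-38,72,0],"rot":[0,0,0]},{"xyz":[-42,87,0],"rot":[0,0,0]},{"xyz":[-45,103,0],"rot":[0,0,0]},{"xyz":[-48,120,0],"rot":[0,0,0]},{"xyz":[-49,136,0],"rot":[0,0,0]},{"xyz":[-49,152,0],"rot":[0,0,0]},{"xyz":[-48,168,0],"rot":[0,0,0]},{"xyz":[-46,185,0],"rot":[0,0,0]}]'
```

```text
t: 3.75
ee_pos: [571.4, 163.5, 208.6]
orientation: [-3.138, 0.104, 0.003]
ft_force: [-4.2, 5.3, 1.2]
width: 17.6
grasp_force: 30.0
t: 4.75
ee_pos: [513.3, -19.0, 208.7]
orientation: [-3.138, 0.103, 0.002]
ft_force: [-1.0, 5.0, 0.7]
width: 17.6
grasp_force: 30.0
```

```bash
python3 -m inch '[{"xyz":[0,0,0],"rot":[0,0,0]},{"xyz":[0,0,0],"rot":[0,0,0]},{"xyz":[0,0,0],"rot":[0,0,0]},{"xyz":[0,0,0],"rot":[0,0,0]},{"xyz":[0,0,0],"rot":[0,0,0]},{"xyz":[0,0,-30],"rot":[0,0,0]},{"xyz":[0,0,-70],"rot":[0,0,0]},{"xyz":[0,0,-112],"rot":[0,0,0]}]' 0
python3 -m inch '[{"xyz":[0,20,0],"rot":[0,0,0]},{"xyz":[0,55,0],"rot":[0,0,0]},{"xyz":[-3,95,0],"rot":[0,0,0]},{"xyz":[-6,135,0],"rot":[0,0,0]},{"xyz":[-9,175,0],"rot":[0,0,0]},{"xyz":[-12,215,0],"rot":[0,0,0]},{"xyz":[-16,245,0],"rot":[0,0,0]},{"xyz":[-20,262,0],"rot":[0,0,0]},{"xyz":[-25,272,0],"rot":[0,0,0]},{"xyz":[-25,272,0],"rot":[0,0,0]},{"xyz":[-25,272,0],"rot":[0,0,0]}]'
python3 - <<'E'
from h import *
m,i=snap("wrist","w3");ob=ctrl.get_obs();print(ob["ee_pos"]);mt,it=snap("top","t2")
np.save("w3.npy",np.r_[m["position"],m["attitude"]])
g=cv2.cvtColor(i,cv2.COLOR_BGR2GRAY)
br=((g>85)).astype(np.uint8)
n,l,s,ce=cv2.connectedComponentsWithStats(br)
for k in range(1,n):
    if 2000<s[k][4]<40000:
        q=cv2.minAreaRect(np.argwhere(l==k)[:,::-1].astype(np.float32));c=plane(m,*q[0],54);print(q,s[k],c.round())
E
```

```text
t: 5.42
ee_pos: [513.1, -18.7, 320.5]
orientation: [-3.14, 0.103, 0.006]
ft_force: [1.3, -0.2, 0.4]
width: 67.3
grasp_force: 0.0
t: 6.33
ee_pos: [471.2, -288.5, 320.2]
orientation: [-3.139, 0.105, 0.0]
ft_force: [0.1, 0.6, 0.5]
width: 87.9
grasp_force: 0.0
[ 471.44412578 -288.07962392  320.31197038]
((210.11886596679688, 98.307373046875), (150.37986755371094, 43.09501647949219), 84.80557250976562) [ 187   23   50  150 5420] [ 571. -183.   54.]
((313.6705627441406, 136.2176513671875), (143.03897094726562, 42.41316604614258), 85.60128784179688) [ 291   65   48  144 5082] [ 528. -280.   54.]
((426.2692565917969, 137.65383911132812), (42.361080169677734, 144.73367309570312), 11.309932708740234) [ 393   66   60  145 5112] [ 520. -391.   54.]
((323.8495178222656, 447.4661865234375), (62.68681716918945, 360.05755615234375), 89.66881561279297) [  144   416   361    64 19069] [ 155. -265.   54.]
```

View pics/w3.png

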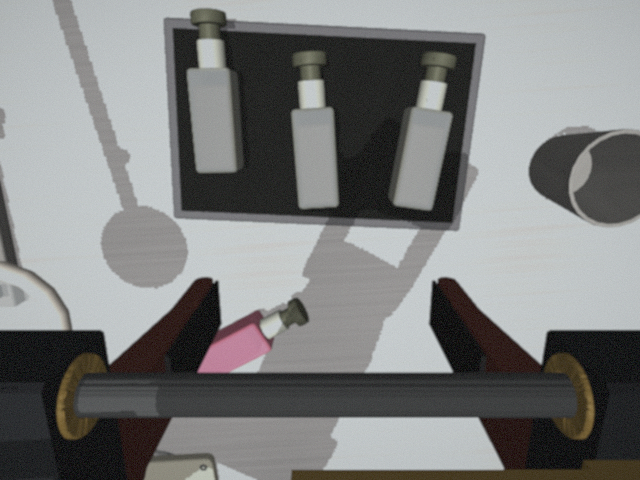

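View pics/t2.png

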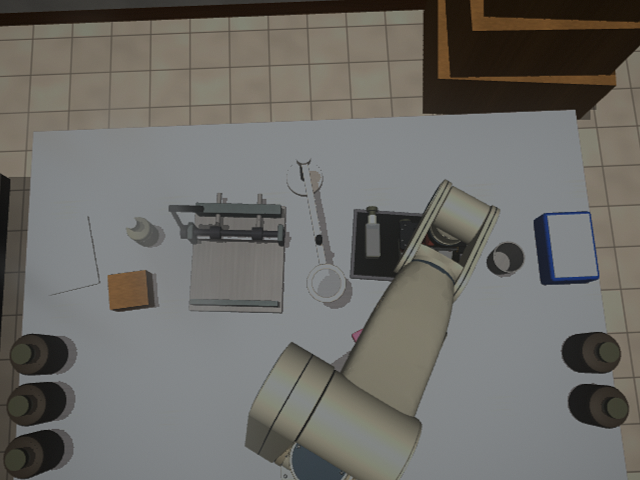

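w3 shows the three upright-lit bottles on the rack. Body ends are at (212,69)/(219,172), (312,110)/(318,207) and (428,109)/(412,208), plugs toward the image top (+x). t2 shows the lens at (326,283), clear of the press.

```bash
python3 - <<'E'
from h import *
m=ctrl.camera_model("wrist");p=ctrl.get_obs()["ee_pos"]
for k,(a,b) in enumerate((((212,69),(219,172)),((312,110),(318,207)),((428,109),(412,208)))):
    A=plane(m,*a,54);B=plane(m,*b,54);d=A-B;c=(A+B)/2;print(k+1,c.round(1),np.linalg.norm(d).round(1),"yaw",np.arctan2(d[1],d[0]).round(3),"tool",totool(c-p).round(1))
yw=-.066;x=np.array([np.cos(yw),np.sin(yw),0]);y=np.array([-x[1],x[0],0]);bed=np.array([455.5,216.9,20])
for s in(75,0,-75): print(bed-15*x+s*y)
mt=ctrl.camera_model("top");print("lens",plane(mt,326,283,190))
C=[plane(m,*q,12) for q in((165,20),(484,36),(458,229),(176,217))];print(np.round(C),np.mean(C,0))
E
```

```text
1 [ 548.7 -184.3   54. ] 97.5 yaw -0.066 tool [  70.2 -108.3  266.4]
2 [ 505.6 -279.1   54. ] 96.5 yaw -0.01 tool [ 33.4 -10.9 266.3]
3 [ 498.6 -384.    54. ] 98.8 yaw -0.168 tool [ 33.3  94.3 266.3]
[445.47906523 292.7259907   20.        ]
[440.53265814 217.88928142  20.        ]
[435.58625106 143.05257213  20.        ]
lens [407.54346688 -37.07498979 190.        ]
[[ 651. -136.   12.]
 [ 615. -459.   12.]
 [ 412. -437.   12.]
 [ 448. -114.   12.]] [ 531.62870481 -286.44819198   12.        ]
```

```bash
python3 -m inch '[{"xyz":[20,-30,20],"rot":[0,0,0]},{"xyz":[40,-60,40],"rot":[0,0,0]},{"xyz":[58,-88,65],"rot":[0,0,0]},{"xyz":[70,-108,95],"rot":[0,0,0]},{"xyz":[70,-108,135],"rot":[0,0,0]},{"xyz":[70,-108,175],"rot":[0,0,0]},{"xyz":[70,-108,215],"rot":[0,0,0]},{"xyz":[70,-108,250],"rot":[0,0,0]},{"xyz":[70,-108,275],"rot":[0,0,0]},{"xyz":[70,-108,290],"rot":[0,0,0]},{"xyz":[70,-108,300],"rot":[0,0,0]},{"xyz":[70,-108,300],"rot":[0,0,0]}]'
python3 -m inch '[{"xyz":[0,0,0],"rot":[0,0,0]},{"xyz":[0,0,0],"rot":[0,0,0]},{"xyz":[0,0,0],"rot":[0,0,0]},{"xyz":[0,0,0],"rot":[0,0,0]},{"xyz":[0,0,0],"rot":[0,0,0]},{"xyz":[0,0,0],"rot":[0,0,0]},{"xyz":[0,0,0],"rot":[0,0,0]},{"xyz":[0,0,0],"rot":[0,0,0]},{"xyz":[0,0,0],"rot":[0,0,0]},{"xyz":[0,0,0],"rot":[0,0,0]}]' 255
```

```text
t: 7.43
ee_pos: [547.4, -184.4, 18.5]
orientation: [-3.139, 0.101, 0.005]
ft_force: [-0.5, -0.7, 0.2]
width: 87.8
grasp_force: 0.0
t: 8.27
ee_pos: [548.5, -185.9, 20.7]
orientation: [-3.14, 0.104, -0.001]
ft_force: [-0.6, 2.3, 5.9]
width: 41.6
grasp_force: 30.0
```

```bash
python3 -m inch '[{"xyz":[0,0,-20],"rot":[0,0,0]},{"xyz":[0,0,-55],"rot":[0,0,0]},{"xyz":[0,0,-95],"rot":[0,0,0]},{"xyz":[0,0,-135],"rot":[0,0,0]},{"xyz":[0,0,-175],"rot":[0,0,0]},{"xyz":[0,0,-215],"rot":[0,0,0]},{"xyz":[0,0,-250],"rot":[0,0,0]},{"xyz":[0,0,-275],"rot":[0,0,0]},{"xyz":[-2,-10,-285],"rot":[0,0,0]},{"xyz":[-8,-30,-285],"rot":[0,0,0]},{"xyz":[-16,-60,-285],"rot":[0,0,0]},{"xyz":[-26,-95,-285],"rot":[0,0,0]}]'
python3 -m inch '[{"xyz":[-10,-37,0],"rot":[0,0,0]},{"xyz":[-20,-75,0],"rot":[0,0,0]},{"xyz":[-30,-114,0],"rot":[0,0,0]},{"xyz":[-40,-153,0],"rot":[0,0,0]},{"xyz":[-50,-192,0],"rot":[0,0,0]},{"xyz":[-60,-231,0],"rot":[0,0,0]},{"xyz":[-70,-270,0],"rot":[0,0,0]},{"xyz":[-80,-305,0],"rot":[0,0,0]},{"xyz":[-90,-338,0],"rot":[0,0,0]},{"xyz":[-98,-362,0],"rot":[0,0,0]},{"xyz":[-105,-376,0],"rot":[0,0,0]},{"xyz":[-105,-376,0],"rot":[0,0,0]}]'
python3 - <<'E'
from h import *
m,i=snap("wrist","w4");ob=ctrl.get_obs();print(ob["ee_pos"],ob["width"],ob["qpos"])
for z in (60,20):print([proj(m,np.array([455.5,216.9,z])+dx*np.array([.9978,-.066,0])+dy*np.array([.066,.9978,0])).round() for dx,dy in((-70,110),(-70,-110),(105,110),(105,-110))])
E
```

```text
t: 9.27
ee_pos: [527.5, -88.9, 303.8]
orientation: [-3.14, 0.107, 0.003]
ft_force: [0.4, 0.6, -2.7]
width: 41.7
grasp_force: 30.0
t: 10.27
ee_pos: [446.4, 295.0, 303.4]
orientation: [3.139, -0.099, -0.005]
ft_force: [0.2, -0.9, -1.6]
width: 41.8
grasp_force: 30.0
[446.99481088 293.53945034 303.55177435] 42.03558579343364 [ 5.58846849e-01  2.02745127e-01  1.74554135e+00 -6.30082924e-05
  1.19637332e+00  2.19294196e+00]
[array([293., 251.]), array([511., 251.]), array([290.,  65.]), array([535.,  65.])]
[array([296., 239.]), array([496., 240.]), array([293.,  69.]), array([516.,  70.])]
```

View pics/w4.png

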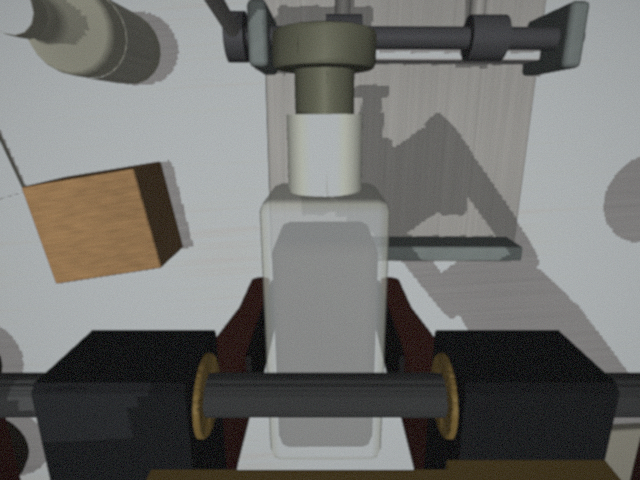

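w4: the stop's foot is at row ~239, as predicted, and a thin light ram strip shows at row ~60 under the shaft. The slot is clear, so I'll lower the bottle.

```bash
python3 -m inch '[{"xyz":[1,0,25],"rot":[0,0,0]},{"xyz":[1,0,60],"rot":[0,0,0]},{"xyz":[1,0,100],"rot":[0,0,0]},{"xyz":[1,0,140],"rot":[0,0,0]},{"xyz":[1,0,175],"rot":[0,0,0]},{"xyz":[1,0,205],"rot":[0,0,0]},{"xyz":[1,0,230],"rot":[0,0,0]},{"xyz":[1,0,248],"rot":[0,0,0]},{"xyz":[1,0,260],"rot":[0,0,0]},{"xyz":[1,0,268],"rot":[0,0,0]},{"xyz":[1,0,274],"rot":[0,0,0]},{"xyz":[1,0,274],"rot":[0,0,0]}]'
python3 -m inch '[{"xyz":[0,0,0],"rot":[0,0,0]},{"xyz":[0,0,0],"rot":[0,0,0]}]'
```

```text
t: 11.32
ee_pos: [449.5, 292.1, 30.8]
orientation: [3.139, -0.105, -0.001]
ft_force: [0.5, -0.2, -1.6]
width: 41.6
grasp_force: 30.0
t: 11.48
ee_pos: [450.4, 292.9, 32.3]
orientation: [-3.139, 0.104, -0.002]
ft_force: [0.2, -0.2, -1.7]
width: 41.9
grasp_force: 30.0
```

```bash
python3 -m inch '[{"xyz":[0,0,1],"rot":[0,0,0]},{"xyz":[0,0,2],"rot":[0,0,0]},{"xyz":[0,0,2],"rot":[0,0,0]}]'
```

```text
t: 11.73
ee_pos: [449.9, 292.7, 29.7]
orientation: [-3.139, 0.104, -0.001]
ft_force: [-0.9, 0.3, -1.6]
width: 41.9
grasp_force: 30.0
```

```bash
python3 -m inch '[{"xyz":[0,0,1],"rot":[0,0,0]},{"xyz":[0,0,2],"rot":[0,0,0]},{"xyz":[0,0,2],"rot":[0,0,0]}]'
```

```text
t: 11.98
ee_pos: [449.9, 292.7, 28.7]
orientation: [-3.14, 0.104, -0.001]
ft_force: [-3.3, -1.7, 14.6]
width: 42.0
grasp_force: 30.0
```

```bash
python3 -m inch '[{"xyz":[0,0,0],"rot":[0,0,0]},{"xyz":[0,0,0],"rot":[0,0,0]},{"xyz":[0,0,0],"rot":[0,0,0]},{"xyz":[0,0,0],"rot":[0,0,0]},{"xyz":[0,0,-15],"rot":[0,0,0]},{"xyz":[0,0,-45],"rot":[0,0,0]},{"xyz":[0,0,-85],"rot":[0,0,0]},{"xyz":[0,0,-125],"rot":[0,0,0]},{"xyz":[0,0,-165],"rot":[0,0,0]},{"xyz":[0,0,-205],"rot":[0,0,0]},{"xyz":[0,0,-245],"rot":[0,0,0]},{"xyz":[0,0,-270],"rot":[0,0,0]}]' 78
python3 -m inch '[{"xyz":[6,30,0],"rot":[0,0,0]},{"xyz":[12,68,0],"rot":[0,0,0]},{"xyz":[18,108,0],"rot":[0,0,0]},{"xyz":[24,148,0],"rot":[0,0,-0.01]},{"xyz":[30,188,0],"rot":[0,0,-0.02]},{"xyz":[36,228,0],"rot":[0,0,-0.03]},{"xyz":[42,268,0],"rot":[0,0,-0.04]},{"xyz":[50,308,0],"rot":[0,0,-0.05]},{"xyz":[57,348,0],"rot":[0,0,-0.056]},{"xyz":[64,388,0],"rot":[0,0,-0.056]},{"xyz":[71,428,0],"rot":[0,0,-0.056]},{"xyz":[77,465,0],"rot":[0,0,-0.056]}]' 0
python3 - <<'E'
from h import *
p=ctrl.get_obs()["ee_pos"];print(totool(np.array([505.6,-279.1,20])-p))
E
```

```text
t: 12.98
ee_pos: [450.6, 293.1, 301.7]
orientation: [-3.137, 0.104, -0.006]
ft_force: [0.5, 0.5, 0.4]
width: 60.8
grasp_force: 0.0
t: 13.98
ee_pos: [495.5, -178.9, 297.2]
orientation: [3.141, -0.017, 0.0]
ft_force: [1.2, 0.5, 0.1]
width: 87.9
grasp_force: 0.0
[ 11.15782723 100.08458516 277.25494313]
```

```bash
python3 -m inch '[{"xyz":[5,30,25],"rot":[0,0,0]},{"xyz":[9,60,50],"rot":[0,0,0]},{"xyz":[12,85,80],"rot":[0,0,0]},{"xyz":[14,101,115],"rot":[0,0,0]},{"xyz":[14,101,155],"rot":[0,0,0]},{"xyz":[14,101,195],"rot":[0,0,0]},{"xyz":[14,101,230],"rot":[0,0,0]},{"xyz":[14,101,255],"rot":[0,0,0]},{"xyz":[14,101,270],"rot":[0,0,0]},{"xyz":[14,101,277],"rot":[0,0,0]},{"xyz":[14,101,277],"rot":[0,0,0]},{"xyz":[14,101,277],"rot":[0,0,0]}]'
python3 -m inch '[{"xyz":[0,0,0],"rot":[0,0,0]},{"xyz":[0,0,0],"rot":[0,0,0]},{"xyz":[0,0,0],"rot":[0,0,0]},{"xyz":[0,0,0],"rot":[0,0,0]},{"xyz":[0,0,0],"rot":[0,0,0]},{"xyz":[0,0,0],"rot":[0,0,0]},{"xyz":[0,0,0],"rot":[0,0,0]},{"xyz":[0,0,0],"rot":[0,0,0]},{"xyz":[0,0,0],"rot":[0,0,0]},{"xyz":[0,0,0],"rot":[0,0,0]}]' 255
```

```text
t: 14.98
ee_pos: [509.0, -277.8, 20.6]
orientation: [3.141, -0.016, 0.0]
ft_force: [0.8, 0.7, -0.1]
width: 88.2
grasp_force: 0.0
t: 15.82
ee_pos: [508.9, -278.0, 20.6]
orientation: [3.141, -0.016, 0.001]
ft_force: [-1.1, -2.0, 3.3]
width: 42.1
grasp_force: 30.0
```

```bash
python3 -m inch '[{"xyz":[0,0,-20],"rot":[0,0,0]},{"xyz":[0,0,-55],"rot":[0,0,0]},{"xyz":[0,0,-95],"rot":[0,0,0]},{"xyz":[0,0,-135],"rot":[0,0,0]},{"xyz":[0,0,-175],"rot":[0,0,0]},{"xyz":[0,0,-215],"rot":[0,0,0]},{"xyz":[0,0,-250],"rot":[0,0,0]},{"xyz":[0,0,-275],"rot":[0,0,0]},{"xyz":[-2,-10,-285],"rot":[0,0,0]},{"xyz":[-6,-30,-285],"rot":[0,0,0]},{"xyz":[-10,-60,-285],"rot":[0,0,0]},{"xyz":[-15,-95,-285],"rot":[0,0,0]}]'
python3 -m inch '[{"xyz":[-5,-38,0],"rot":[0,0,0.01]},{"xyz":[-10,-78,0],"rot":[0,0,0.02]},{"xyz":[-15,-118,0],"rot":[0,0,0.03]},{"xyz":[-20,-158,0],"rot":[0,0,0.04]},{"xyz":[-25,-198,0],"rot":[0,0,0.05]},{"xyz":[-30,-238,0],"rot":[0,0,0.056]},{"xyz":[-35,-278,0],"rot":[0,0,0.056]},{"xyz":[-40,-315,0],"rot":[0,0,0.056]},{"xyz":[-45,-350,0],"rot":[0,0,0.056]},{"xyz":[-50,-380,0],"rot":[0,0,0.056]},{"xyz":[-52,-400,0],"rot":[0,0,0.056]},{"xyz":[-52,-400,0],"rot":[0,0,0.056]}]'
python3 -m inch '[{"xyz":[0,0,25],"rot":[0,0,0]},{"xyz":[0,0,60],"rot":[0,0,0]},{"xyz":[0,0,100],"rot":[0,0,0]},{"xyz":[0,0,140],"rot":[0,0,0]},{"xyz":[0,0,175],"rot":[0,0,0]},{"xyz":[0,0,205],"rot":[0,0,0]},{"xyz":[0,0,230],"rot":[0,0,0]},{"xyz":[0,0,230],"rot":[0,0,0]},{"xyz":[0,0,230],"rot":[0,0,0]}]'
python3 - <<'E'
from h import *
p=ctrl.get_obs()["ee_pos"];print(p,totool(np.array([446.5,217.5,28.7])-p))
E
```

```text
t: 16.82
ee_pos: [493.4, -181.4, 303.7]
orientation: [-3.14, 0.019, 0.004]
ft_force: [0.6, 0.4, -1.6]
width: 41.7
grasp_force: 30.0
t: 17.82
ee_pos: [444.7, 221.2, 303.6]
orientation: [-3.14, 0.098, 0.005]
ft_force: [-0.2, 0.3, -1.1]
width: 42.2
grasp_force: 30.0
t: 18.57
ee_pos: [444.9, 216.9, 73.9]
orientation: [3.138, -0.104, -0.007]
ft_force: [0.3, -0.3, -0.5]
width: 42.2
grasp_force: 30.0
[444.85360783 216.93034536  73.90490921] [ 1.80886593 -0.78630493 45.19544954]
```

```bash
python3 -m inch '[{"xyz":[2,0,15],"rot":[0,0,0]},{"xyz":[2,0,28],"rot":[0,0,0]},{"xyz":[2,0,38],"rot":[0,0,0]},{"xyz":[2,0,43],"rot":[0,0,0]},{"xyz":[2,0,45],"rot":[0,0,0]},{"xyz":[2,0,45],"rot":[0,0,0]}]'
```

```text
t: 19.07
ee_pos: [448.9, 217.9, 30.7]
orientation: [-3.14, 0.104, -0.0]
ft_force: [0.3, 0.4, -2.4]
width: 41.6
grasp_force: 30.0
```

```bash
python3 -m inch '[{"xyz":[-2,0,1],"rot":[0,0,0]},{"xyz":[-2,0,2],"rot":[0,0,0]},{"xyz":[-2,0,3],"rot":[0,0,0]},{"xyz":[-2,0,3],"rot":[0,0,0]}]'
```

```text
t: 19.4
ee_pos: [446.9, 218.2, 28.6]
orientation: [-3.14, 0.104, -0.001]
ft_force: [-3.5, -0.5, 10.6]
width: 41.9
grasp_force: 30.0
```

```bash
python3 -m inch '[{"xyz":[0,0,0],"rot":[0,0,0]},{"xyz":[0,0,0],"rot":[0,0,0]},{"xyz":[0,0,0],"rot":[0,0,0]},{"xyz":[0,0,0],"rot":[0,0,0]},{"xyz":[0,0,-15],"rot":[0,0,0]},{"xyz":[0,0,-45],"rot":[0,0,0]},{"xyz":[0,0,-85],"rot":[0,0,0]},{"xyz":[0,0,-125],"rot":[0,0,0]},{"xyz":[0,0,-165],"rot":[0,0,0]},{"xyz":[0,0,-205],"rot":[0,0,0]},{"xyz":[0,0,-245],"rot":[0,0,0]},{"xyz":[0,0,-270],"rot":[0,0,0]}]' 78
python3 -m inch '[{"xyz":[2,30,0],"rot":[0,0,0]},{"xyz":[4,68,0],"rot":[0,0,0]},{"xyz":[6,108,0],"rot":[0,0,0]},{"xyz":[8,148,0],"rot":[0,0,0.02]},{"xyz":[10,188,0],"rot":[0,0,0.04]},{"xyz":[12,228,0],"rot":[0,0,0.06]},{"xyz":[15,268,0],"rot":[0,0,0.08]},{"xyz":[18,308,0],"rot":[0,0,0.1]},{"xyz":[21,348,0],"rot":[0,0,0.1]},{"xyz":[24,388,0],"rot":[0,0,0.1]},{"xyz":[27,428,0],"rot":[0,0,0.1]},{"xyz":[30,465,0],"rot":[0,0,0.1]}]' 0
python3 -m inch '[{"xyz":[0,35,0],"rot":[0,0,0]},{"xyz":[0,70,0],"rot":[0,0,0]},{"xyz":[0,90,0],"rot":[0,0,0]},{"xyz":[0,90,0],"rot":[0,0,0]},{"xyz":[0,90,0],"rot":[0,0,0]}]'
python3 - <<'E'
from h import *
m,i=snap("wrist","w5");ob=ctrl.get_obs();p=ob["ee_pos"];print(p)
mt,it=snap("top","t3")
g=cv2.cvtColor(i,cv2.COLOR_BGR2GRAY)
n,l,s,ce=cv2.connectedComponentsWithStats((g>85).astype(np.uint8))
for k in range(1,n):
    if 2000<s[k][4]<15000:
        q=cv2.minAreaRect(np.argwhere(l==k)[:,::-1].astype(np.float32));b=cv2.boxPoints(q)
        W=np.array([plane(m,*z,54) for z in b]);c=W.mean(0);e=W[1]-W[0];f=W[2]-W[1];d=e if np.linalg.norm(e)>np.linalg.norm(f) else f
        if d[0]<0:d=-d
        u=d/np.linalg.norm(d);mid=c-u*(np.linalg.norm(d)/2-50)
        print(q,s[k],c.round(),np.linalg.norm(e).round(),np.linalg.norm(f).round(),np.arctan2(d[1],d[0]),"mid",mid,"tool",totool(np.r_[mid[:2],20]-p))
E
```

```text
t: 20.4
ee_pos: [447.7, 218.4, 301.6]
orientation: [-3.138, 0.104, -0.007]
ft_force: [1.2, 0.5, -0.9]
width: 60.9
grasp_force: 0.0
t: 21.4
ee_pos: [445.4, -250.2, 297.3]
orientation: [3.131, -0.262, 0.0]
ft_force: [0.6, 0.6, -0.6]
width: 87.8
grasp_force: 0.0
t: 21.82
ee_pos: [430.5, -337.2, 296.8]
orientation: [-3.13, 0.264, 0.001]
ft_force: [0.8, 0.0, -0.8]
width: 87.6
grasp_force: 0.0
[ 430.7522363  -336.2968682   296.94428248]
```

View pics/t3.png

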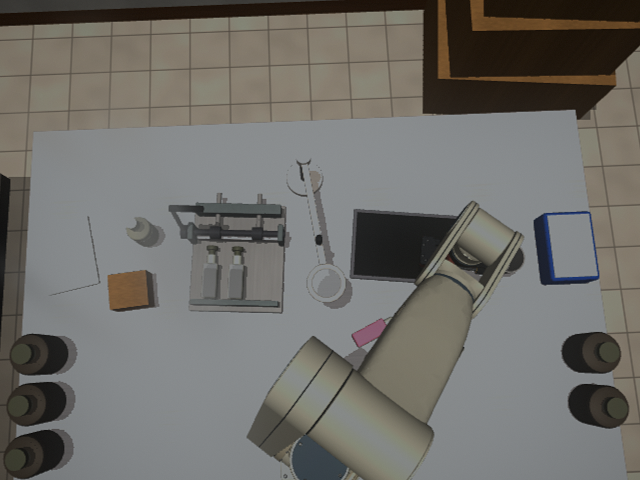

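t3 shows two bottles in their slots at (210,275) and (237,275), with the rack now empty apart from what the arm hides. My filter found no bottle in the wrist view, so I'll look at it.

View pics/w5.png

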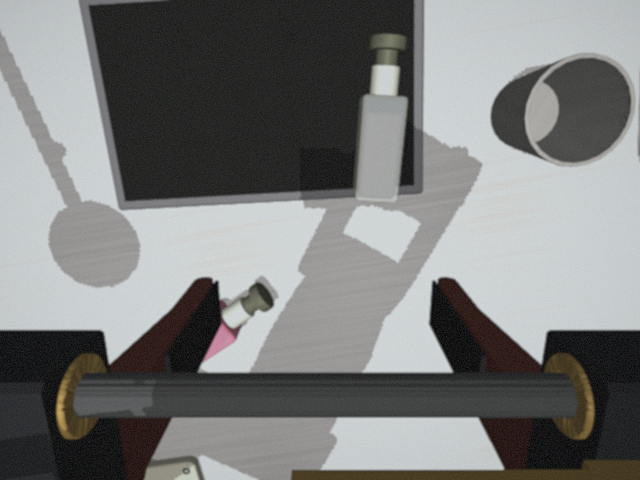

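Bottle 3 has moved and now lies at the rack's near right edge. Its body ends are (385,95) and (377,199), still flat.

```bash
python3 - <<'E'
from h import *
m=ctrl.camera_model("wrist");p=ctrl.get_obs()["ee_pos"]
A=plane(m,385.5,95,54);B=plane(m,377,199,54);d=A-B;c=(A+B)/2;print(A,B,np.linalg.norm(d),np.arctan2(d[1],d[0]),"tool",totool(np.r_[c[:2],20]-p))
print("beaker",plane(m,580,110,100), "rack corner",plane(m,421,190,12))
E
```

```text
[ 514.69148684 -404.6783869    54.        ] [ 420.55982501 -384.2639851    54.        ] 96.3198710508317 -0.21356354296214014 tool [ 46.04159854  52.04113351 276.98920236]
beaker [ 475.76400518 -553.11158993  100.        ] rack corner [ 413.66386337 -435.69160417   12.        ]
```

```bash
python3 -m inch '[{"xyz":[15,17,25],"rot":[0,0,0.02]},{"xyz":[30,34,55],"rot":[0,0,0.046]},{"xyz":[46,52,90],"rot":[0,0,0.046]},{"xyz":[46,52,130],"rot":[0,0,0.046]},{"xyz":[46,52,170],"rot":[0,0,0.046]},{"xyz":[46,52,205],"rot":[0,0,0.046]},{"xyz":[46,52,235],"rot":[0,0,0.046]},{"xyz":[46,52,257],"rot":[0,0,0.046]},{"xyz":[46,52,271],"rot":[0,0,0.046]},{"xyz":[46,52,277],"rot":[0,0,0.046]},{"xyz":[46,52,277],"rot":[0,0,0.046]},{"xyz":[46,52,277],"rot":[0,0,0.046]}]'
python3 -m inch '[{"xyz":[0,0,0],"rot":[0,0,0]},{"xyz":[0,0,0],"rot":[0,0,0]},{"xyz":[0,0,0],"rot":[0,0,0]},{"xyz":[0,0,0],"rot":[0,0,0]},{"xyz":[0,0,0],"rot":[0,0,0]},{"xyz":[0,0,0],"rot":[0,0,0]},{"xyz":[0,0,0],"rot":[0,0,0]},{"xyz":[0,0,0],"rot":[0,0,0]},{"xyz":[0,0,0],"rot":[0,0,0]},{"xyz":[0,0,0],"rot":[0,0,0]}]' 255
python3 -m inch '[{"xyz":[0,0,-20],"rot":[0,0,0]},{"xyz":[0,0,-55],"rot":[0,0,0]},{"xyz":[0,0,-95],"rot":[0,0,0]},{"xyz":[0,0,-135],"rot":[0,0,0]},{"xyz":[0,0,-175],"rot":[0,0,0]},{"xyz":[0,0,-215],"rot":[0,0,0]},{"xyz":[0,0,-250],"rot":[0,0,0]},{"xyz":[0,0,-275],"rot":[0,0,0]},{"xyz":[0,0,-283],"rot":[0,0,0]},{"xyz":[0,0,-283],"rot":[0,0,0]}]'
python3 - <<'E'
from h import *
p=ctrl.get_obs()["ee_pos"];print(p,totool(np.r_[455.5-12-4.95,216.9+.8-74.8,303]-p))
E
```

```text
t: 22.92
ee_pos: [468.7, -395.6, 21.4]
orientation: [3.123, -0.331, 0.002]
ft_force: [-0.6, -0.2, 0.4]
width: 87.9
grasp_force: 0.0
t: 23.75
ee_pos: [467.9, -395.8, 20.5]
orientation: [3.124, -0.333, 0.0]
ft_force: [-1.2, -1.1, 1.8]
width: 42.0
grasp_force: 30.0
t: 24.58
ee_pos: [468.4, -396.0, 305.0]
orientation: [3.122, -0.333, 0.004]
ft_force: [0.1, -0.3, -3.1]
width: 42.1
grasp_force: 30.0
[ 468.37828034 -395.97096192  304.98874786] [-142.65461577 -520.50418534    0.80539825]
```

```bash
python3 -m inch '[{"xyz":[-5,-20,0],"rot":[0,0,-0.01]},{"xyz":[-14,-52,0],"rot":[0,0,-0.03]},{"xyz":[-24,-90,0],"rot":[0,0,-0.05]},{"xyz":[-35,-128,0],"rot":[0,0,-0.07]},{"xyz":[-45,-166,0],"rot":[0,0,-0.09]},{"xyz":[-56,-205,0],"rot":[0,0,-0.11]},{"xyz":[-67,-243,0],"rot":[0,0,-0.13]},{"xyz":[-77,-281,0],"rot":[0,0,-0.147]},{"xyz":[-87,-319,0],"rot":[0,0,-0.147]},{"xyz":[-98,-357,0],"rot":[0,0,-0.147]},{"xyz":[-108,-395,0],"rot":[0,0,-0.147]},{"xyz":[-118,-432,0],"rot":[0,0,-0.147]}]'
python3 -m inch '[{"xyz":[-6,-35,0],"rot":[0,0,0]},{"xyz":[-10,-60,0],"rot":[0,0,0]},{"xyz":[-13,-80,10],"rot":[0,0,0]},{"xyz":[-13,-87,35],"rot":[0,0,0]},{"xyz":[-13,-91,75],"rot":[0,0,0]},{"xyz":[-13,-91,115],"rot":[0,0,0]},{"xyz":[-13,-91,155],"rot":[0,0,0]},{"xyz":[-13,-91,190],"rot":[0,0,0]},{"xyz":[-13,-91,215],"rot":[0,0,0]},{"xyz":[-13,-91,230],"rot":[0,0,0]},{"xyz":[-13,-91,230],"rot":[0,0,0]},{"xyz":[-13,-91,230],"rot":[0,0,0]}]'
python3 - <<'E'
from h import *
o=ctrl.get_obs();p=o["ee_pos"];print(p,o["orientation"],totool(np.r_[455.5-12-4.95,216.9+.8-74.8,28.7]-p))
E
```

```text
t: 25.58
ee_pos: [441.3, 53.3, 300.6]
orientation: [3.139, -0.103, -0.007]
ft_force: [0.8, -0.5, -3.1]
width: 41.8
grasp_force: 30.0
t: 26.58
ee_pos: [434.2, 142.6, 71.4]
orientation: [3.138, -0.102, -0.008]
ft_force: [-0.7, -0.2, -3.2]
width: 41.9
grasp_force: 30.0
[434.18055322 142.5558118   71.37927139] [ 3.13815777 -0.10237164 -0.00838197] [ 4.56296737 -0.71047169 42.65448741]
```

```bash
python3 -m inch '[{"xyz":[2,0,15],"rot":[0,0,0]},{"xyz":[4,0,28],"rot":[0,0,0]},{"xyz":[4,0,36],"rot":[0,0,0]},{"xyz":[4,0,40],"rot":[0,0,0]},{"xyz":[4,0,42],"rot":[0,0,0]},{"xyz":[4,0,43],"rot":[0,0,0]},{"xyz":[4,0,43],"rot":[0,0,0]}]'
```

```text
t: 27.17
ee_pos: [444.2, 143.1, 34.6]
orientation: [-3.139, 0.1, -0.013]
ft_force: [-2.3, -8.8, 38.7]
width: 41.7
grasp_force: 30.0
```

Unexpected 39 N contact 6 mm too high, with x pushed +6 mm. I'll back up and look.

```bash
python3 -m inch '[{"xyz":[0,0,-20],"rot":[0,0,0]},{"xyz":[0,0,-45],"rot":[0,0,0]},{"xyz":[0,0,-75],"rot":[0,0,0]},{"xyz":[0,0,-75],"rot":[0,0,0]},{"xyz":[0,0,-75],"rot":[0,0,0]}]'
python3 - <<'E'
from h import *
m,i=snap("wrist","w6");ms,s=snap("side","s6");o=ctrl.get_obs();print(o["ee_pos"],o["ft_force"])
c=cv2.resize(s[230:400,200:380],None,fx=2.2,fy=2.2,interpolation=cv2.INTER_CUBIC)
w=cv2.resize(i[0:480],None,fx=.625,fy=.78)
cv2.imwrite("pics/c6.png",np.hstack([c,w[:c.shape[0]]]));print(c.shape,w.shape)
E
```

```text
t: 27.58
ee_pos: [441.7, 143.3, 107.3]
orientation: [-3.138, 0.102, -0.007]
ft_force: [0.5, -0.1, -4.0]
width: 41.8
grasp_force: 30.0
[439.84545009 142.81068216 105.0680081 ] [-0.30939535 -0.32761091 -3.8613809 ]
(374, 396, 3) (374, 400, 3)
```

View pics/c6.png

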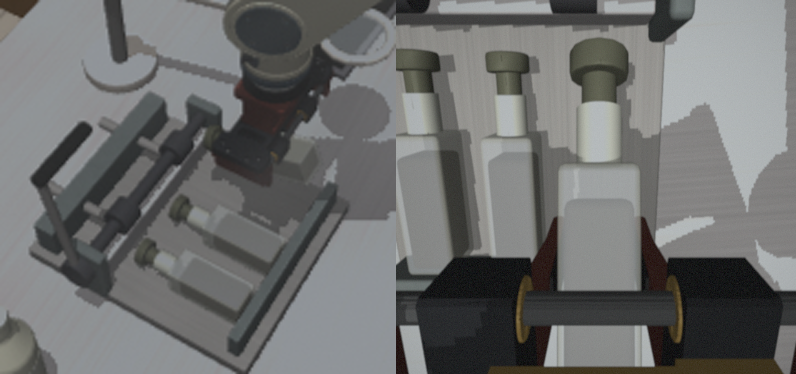

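The side view shows bottles 1 and 2 lying properly by the stop. In the wrist view bottle 3 sits ~5 mm too far back and is tilted slightly nose-down (plug 91 px wide against 100 px before). It caught the stop's edge, so I'll shift it +10 mm in x and pitch it up.

```bash
python3 -m inch '[{"xyz":[5,0,5],"rot":[0,0.06,0]},{"xyz":[10,0,20],"rot":[0,0.12,0]},{"xyz":[10,0,40],"rot":[0,0.12,0]},{"xyz":[10,0,55],"rot":[0,0.12,0]},{"xyz":[10,0,63],"rot":[0,0.12,0]},{"xyz":[10,0,66],"rot":[0,0.12,0]},{"xyz":[10,0,66],"rot":[0,0.12,0]},{"xyz":[10,0,66],"rot":[0,0.12,0]}]'
```

```text
t: 28.35
ee_pos: [450.4, 142.3, 39.2]
orientation: [3.13, -0.102, 0.187]
ft_force: [0.2, -0.3, -3.0]
width: 42.1
grasp_force: 30.0
```

```bash
python3 -m inch '[{"xyz":[0,0,3],"rot":[0,0,0]},{"xyz":[-0.7,0,6],"rot":[0,0,0]},{"xyz":[-0.7,0,6],"rot":[0,0,0]}]'; python3 -m inch '[{"xyz":[0,0,1],"rot":[0,0,0]},{"xyz":[0,0,2],"rot":[0,0,0]},{"xyz":[0,0,2],"rot":[0,0,0]}]'
```

```text
t: 28.6
ee_pos: [450.5, 142.3, 33.3]
orientation: [3.13, -0.102, 0.188]
ft_force: [0.4, -0.2, -3.5]
width: 41.7
grasp_force: 30.0
t: 28.85
ee_pos: [450.7, 142.3, 31.3]
orientation: [3.13, -0.102, 0.188]
ft_force: [0.8, 0.4, -2.8]
width: 42.1
grasp_force: 30.0
```

```bash
python3 -m inch '[{"xyz":[0,0,1],"rot":[0,0,0]},{"xyz":[0,0,2],"rot":[0,0,0]},{"xyz":[0,0,2],"rot":[0,0,0]}]'; python3 -m inch '[{"xyz":[0,0,1],"rot":[0,0,0]},{"xyz":[0,0,1],"rot":[0,0,0]}]'
```

```text
t: 29.1
ee_pos: [450.9, 142.3, 29.2]
orientation: [3.13, -0.102, 0.188]
ft_force: [-1.1, -0.1, -3.1]
width: 41.5
grasp_force: 30.0
t: 29.27
ee_pos: [451.0, 142.3, 28.2]
orientation: [3.13, -0.102, 0.188]
ft_force: [0.2, -0.5, -3.5]
width: 41.7
grasp_force: 30.0
```

```bash
python3 -m inch '[{"xyz":[0,0,1],"rot":[0,0,0]},{"xyz":[0,0,2],"rot":[0,0,0]},{"xyz":[0,0,2],"rot":[0,0,0]}]'; python3 -m inch '[{"xyz":[0,0,1],"rot":[0,0,0]},{"xyz":[0,0,1.5],"rot":[0,0,0]},{"xyz":[0,0,1.5],"rot":[0,0,0]}]'
```

```text
t: 29.52
ee_pos: [451.2, 142.2, 26.2]
orientation: [3.13, -0.102, 0.188]
ft_force: [0.4, -0.3, -3.0]
width: 41.7
grasp_force: 30.0
t: 29.77
ee_pos: [451.3, 142.3, 25.0]
orientation: [3.13, -0.102, 0.188]
ft_force: [-3.5, -0.0, 4.1]
width: 42.1
grasp_force: 30.0
```

```bash
python3 -m inch '[{"xyz":[0,0,0],"rot":[0,0,0]},{"xyz":[0,0,0],"rot":[0,0,0]},{"xyz":[0,0,0],"rot":[0,0,0]},{"xyz":[0,0,0],"rot":[0,0,0]},{"xyz":[2,0,-15],"rot":[0,0,0]},{"xyz":[5,0,-45],"rot":[0,0,0]},{"xyz":[10,0,-85],"rot":[0,-0.06,0]},{"xyz":[15,0,-125],"rot":[0,-0.119,0]},{"xyz":[20,0,-165],"rot":[0,-0.119,0]},{"xyz":[25,0,-205],"rot":[0,-0.119,0]},{"xyz":[30,0,-245],"rot":[0,-0.119,0]},{"xyz":[33,0,-275],"rot":[0,-0.119,0]}]' 78
python3 -m inch '[{"xyz":[-30,0,-20],"rot":[0,0,0]},{"xyz":[-40,0,-20],"rot":[0,0,0]},{"xyz":[-40,0,-20],"rot":[0,0,0]}]'
python3 - <<'E'
from h import *
m,i=snap("wrist","w7");o=ctrl.get_obs();print(o["ee_pos"],o["orientation"]);mt,s=snap("top","t7")
cv2.imwrite("pics/c7.png",np.hstack([cv2.resize(s[190:320,165:295],(400,400)),cv2.resize(i,(400,400))]))
E
```

```text
t: 30.77
ee_pos: [452.0, 142.3, 305.5]
orientation: [-3.139, 0.103, -0.007]
ft_force: [1.1, 0.8, -0.6]
width: 61.1
grasp_force: 0.0
t: 31.02
ee_pos: [409.9, 144.9, 322.4]
orientation: [-3.139, 0.101, -0.004]
ft_force: [-0.0, -0.3, -1.8]
width: 60.8
grasp_force: 0.0
[410.52938195 144.77307119 321.43023311] [-3.13996202e+00  1.01156767e-01 -2.15699318e-03]
```

View pics/c7.png

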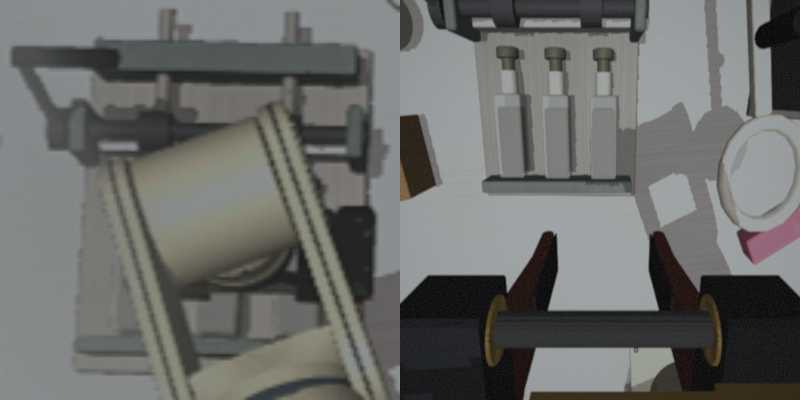

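c7 shows all three bottles lying parallel on the bed, bottoms by the stop and plugs toward the ram. Next is the lever: I'll turn the gripper 90° and go above the bar at about (612.5,316.8).

```bash
python3 -m inch '[{"xyz":[8,-8,0],"rot":[0,0,-0.08]},{"xyz":[20,-20,0],"rot":[0,0,-0.2]},{"xyz":[38,-37,0],"rot":[0,0,-0.32]},{"xyz":[57,-55,0],"rot":[0,0,-0.44]},{"xyz":[76,-74,0],"rot":[0,0,-0.56]},{"xyz":[95,-92,0],"rot":[0,0,-0.68]},{"xyz":[114,-111,0],"rot":[0,0,-0.8]},{"xyz":[133,-130,0],"rot":[0,0,-0.92]},{"xyz":[152,-148,0],"rot":[0,0,-1.04]},{"xyz":[171,-166,0],"rot":[0,0,-1.16]},{"xyz":[185,-180,0],"rot":[0,0,-1.28]},{"xyz":[190,-185,0],"rot":[0,0,-1.4]}]' 0
python3 -m inch '[{"xyz":[0,0,0],"rot":[0,0,-0.1]},{"xyz":[0,0,0],"rot":[0,0,-0.171]},{"xyz":[0,0,0],"rot":[0,0,-0.171]}]'
python3 - <<'E'
from h import *
m,i=snap("wrist","w8");o=ctrl.get_obs();p=o["ee_pos"];print(p,o["orientation"],o["qpos"][5],totool(np.r_[612.5,316.8,224]-p),m["position"])
g=cv2.cvtColor(i,cv2.COLOR_BGR2GRAY);print([proj(m,P).round() for P in([612.5,316.8,243],[609.9,277,243],[615.2,360,243])])
cv2.imwrite("pics/c8.png",i)
E
```

```text
t: 32.12
ee_pos: [615.0, 318.4, 318.1]
orientation: [-2.461, -1.952, 0.003]
ft_force: [0.1, 0.2, 0.5]
width: 87.9
grasp_force: 0.0
t: 32.37
ee_pos: [613.3, 316.9, 318.6]
orientation: [-2.29, -2.151, 0.005]
ft_force: [0.1, 0.4, -0.9]
width: 88.0
grasp_force: 0.0
[613.18531043 316.82320746 319.09461305] [-2.29404702 -2.1460418   0.00426112] 0.5266989936964658 [ 0.10472591 -0.49009316 95.09576469] [619.25612085 391.84586077 480.94594127]
[array([323., 249.]), array([323., 311.]), array([323., 176.])]
```

View pics/c8.png

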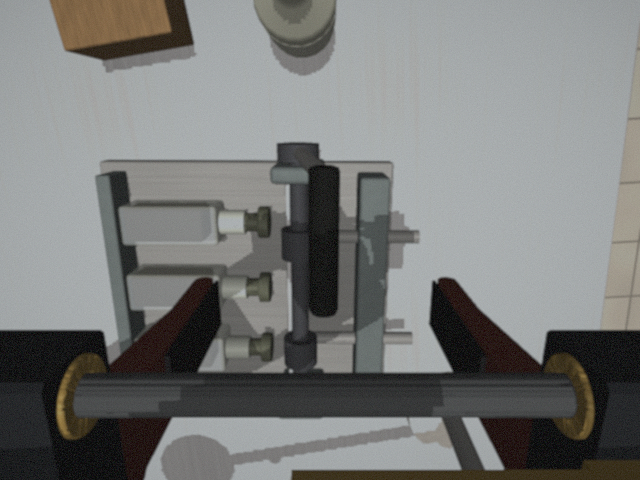

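The bar spans (323,168)–(323,313), as predicted. I'll descend and grip it.

```bash
python3 -m inch '[{"xyz":[0,0,25],"rot":[0,0,0]},{"xyz":[0,0,55],"rot":[0,0,0]},{"xyz":[0,0,80],"rot":[0,0,0]},{"xyz":[0,0,95],"rot":[0,0,0]},{"xyz":[0,0,95],"rot":[0,0,0]},{"xyz":[0,0,95],"rot":[0,0,0]}]'
python3 -m inch '[{"xyz":[0,0,0],"rot":[0,0,0]},{"xyz":[0,0,0],"rot":[0,0,0]},{"xyz":[0,0,0],"rot":[0,0,0]},{"xyz":[0,0,0],"rot":[0,0,0]},{"xyz":[0,0,0],"rot":[0,0,0]},{"xyz":[0,0,0],"rot":[0,0,0]},{"xyz":[0,0,0],"rot":[0,0,0]},{"xyz":[0,0,0],"rot":[0,0,0]},{"xyz":[0,0,0],"rot":[0,0,0]},{"xyz":[0,0,0],"rot":[0,0,0]},{"xyz":[0,0,0],"rot":[0,0,0]},{"xyz":[0,0,0],"rot":[0,0,0]}]' 255
python3 -m inch '[{"xyz":[0,0,0],"rot":[0,0,0]},{"xyz":[0,0,0],"rot":[0,0,0]},{"xyz":[0,0,0],"rot":[0,0,0]}]'
python3 - <<'E'
from h import *
for a,b in((0,.4),(.4,.8),(.8,1.0)):
    f=lambda q:np.array([170*np.sin(.15-q),-170*np.cos(.15-q)])
    print([ (f(q)-f(a)).round(1).tolist() for q in np.linspace(a,b,11 if b<1 else 6)[1:]])
E
```

```text
t: 32.92
ee_pos: [612.7, 316.6, 225.4]
orientation: [-2.294, -2.146, 0.003]
ft_force: [-0.1, -0.2, 0.8]
width: 87.7
grasp_force: 0.0
t: 33.92
ee_pos: [612.3, 317.1, 226.9]
orientation: [-2.292, -2.148, 0.001]
ft_force: [-3.3, 0.4, 1.2]
width: 17.2
grasp_force: 30.0
t: 34.17
ee_pos: [612.3, 317.1, 226.9]
orientation: [-2.292, -2.148, 0.001]
ft_force: [-4.5, -0.3, 1.8]
width: 17.4
grasp_force: 30.0
[[-6.7, -0.9], [-13.5, -1.5], [-20.3, -1.8], [-27.1, -1.9], [-33.9, -1.7], [-40.7, -1.2], [-47.4, -0.5], [-54.2, 0.5], [-60.8, 1.8], [-67.5, 3.4]]
[[-6.6, 1.8], [-13.0, 3.9], [-19.4, 6.2], [-25.7, 8.8], [-31.9, 11.6], [-37.9, 14.7], [-43.9, 18.0], [-49.7, 21.6], [-55.3, 25.4], [-60.8, 29.4]]
[[-5.3, 4.2], [-10.5, 8.7], [-15.5, 13.3], [-20.2, 18.1], [-24.8, 23.1]]
```

```bash
python3 -m inch '[{"xyz":[0,-6.7,-0.9],"rot":[0,0,0]},{"xyz":[0,-13.5,-1.5],"rot":[0,0,0]},{"xyz":[0,-20.3,-1.8],"rot":[0,0,0]},{"xyz":[0,-27.1,-1.9],"rot":[0,0,0]},{"xyz":[0,-33.9,-1.7],"rot":[0,0,0]},{"xyz":[0,-40.7,-1.2],"rot":[0,0,0]},{"xyz":[0,-47.4,-0.5],"rot":[0,0,0]},{"xyz":[0,-54.2,0.5],"rot":[0,0,0]},{"xyz":[0,-60.8,1.8],"rot":[0,0,0]},{"xyz":[0,-67.5,3.4],"rot":[0,0,0]}]'
python3 -m inch '[{"xyz":[0,-6.6,1.8],"rot":[0,0,0]},{"xyz":[0,-13,3.9],"rot":[0,0,0]},{"xyz":[0,-19.4,6.2],"rot":[0,0,0]},{"xyz":[0,-25.7,8.8],"rot":[0,0,0]},{"xyz":[0,-31.9,11.6],"rot":[0,0,0]},{"xyz":[0,-37.9,14.7],"rot":[0,0,0]},{"xyz":[0,-43.9,18],"rot":[0,0,0]},{"xyz":[0,-49.7,21.6],"rot":[0,0,0]},{"xyz":[0,-55.3,25.4],"rot":[0,0,0]},{"xyz":[0,-60.8,29.4],"rot":[0,0,0]}]'
python3 -m inch '[{"xyz":[0,-5.3,4.2],"rot":[0,0,0]},{"xyz":[0,-10.5,8.7],"rot":[0,0,0]},{"xyz":[0,-15.5,13.3],"rot":[0,0,0]},{"xyz":[0,-20.2,18.1],"rot":[0,0,0]},{"xyz":[0,-24.8,23.1],"rot":[0,0,0]},{"xyz":[0,-24.8,23.1],"rot":[0,0,0]},{"xyz":[0,-24.8,23.1],"rot":[0,0,0]},{"xyz":[0,-24.8,23.1],"rot":[0,0,0]},{"xyz":[0,-24.8,23.1],"rot":[0,0,0]}]'
python3 - <<'E'
from h import *
p=ctrl.get_obs()["ee_pos"];x=np.array([.9978,-.066,0]);piv=np.array([455.5,216.9,75])+125*x
g=p+[0,0,19]; print(p,(g-piv)@x,g[2]-75,np.hypot((g-piv)@x,g[2]-75),.15+np.arctan2(-(g-piv)@x,g[2]-75))
E
```

```text
t: 35.0
ee_pos: [547.1, 322.0, 225.4]
orientation: [2.29, 2.146, 0.009]
ft_force: [6.3, 0.8, 2.1]
width: 17.2
grasp_force: 30.0
t: 35.83
ee_pos: [487.2, 326.6, 195.9]
orientation: [2.29, 2.146, 0.012]
ft_force: [8.6, 1.8, 4.0]
width: 17.3
grasp_force: 30.0
t: 36.58
ee_pos: [461.8, 328.4, 171.9]
orientation: [2.291, 2.147, 0.009]
ft_force: [7.6, 2.9, 1.2]
width: 17.5
grasp_force: 30.0
[461.81450498 328.38714187 171.89250419] -126.0526432929884 115.89250419128771 171.2318352669182 0.9773670691078562
```

```bash
python3 -m inch '[{"xyz":[0,-1.4,1.5],"rot":[0,0,0]},{"xyz":[0,-2.7,3],"rot":[0,0,0]},{"xyz":[0,-4,4.6],"rot":[0,0,0]},{"xyz":[0,-4,4.6],"rot":[0,0,0]},{"xyz":[0,-4,4.6],"rot":[0,0,0]},{"xyz":[0,-4,4.6],"rot":[0,0,0]}]'
python3 - <<'E'
from h import *
p=ctrl.get_obs()["ee_pos"];print(p)
m,i=snap("side","s9")
E
```

```text
t: 37.08
ee_pos: [459.7, 328.6, 169.3]
orientation: [2.289, 2.146, 0.014]
ft_force: [8.5, -1.8, 13.5]
width: 17.3
grasp_force: 30.0
[459.70331046 328.60278486 169.288556  ]
```

The force jump means the end of the stroke is reached. I'll ease it back along the same arc at about 0.5 rad/s.

```bash
python3 -m inch '[{"xyz":[0,4,-4.6],"rot":[0,0,0]},{"xyz":[0,8.6,-9.6],"rot":[0,0,0]},{"xyz":[0,13.3,-14.4],"rot":[0,0,0]},{"xyz":[0,18.3,-19],"rot":[0,0,0]},{"xyz":[0,23.5,-23.5],"rot":[0,0,0]},{"xyz":[0,28.8,-27.7],"rot":[0,0,0]}]'
python3 -m inch '[{"xyz":[0,5.5,-4],"rot":[0,0,0]},{"xyz":[0,11.1,-7.8],"rot":[0,0,0]},{"xyz":[0,16.9,-11.4],"rot":[0,0,0]},{"xyz":[0,22.9,-14.7],"rot":[0,0,0]},{"xyz":[0,28.9,-17.8],"rot":[0,0,0]},{"xyz":[0,35.1,-20.6],"rot":[0,0,0]},{"xyz":[0,41.4,-23.2],"rot":[0,0,0]},{"xyz":[0,47.8,-25.5],"rot":[0,0,0]},{"xyz":[0,54.2,-27.6],"rot":[0,0,0]},{"xyz":[0,60.8,-29.4],"rot":[0,0,0]}]'
python3 -m inch '[{"xyz":[0,6.7,-1.6],"rot":[0,0,0]},{"xyz":[0,13.3,-2.9],"rot":[0,0,0]},{"xyz":[0,20.1,-3.9],"rot":[0,0,0]},{"xyz":[0,26.8,-4.6],"rot":[0,0,0]},{"xyz":[0,33.6,-5.1],"rot":[0,0,0]},{"xyz":[0,40.4,-5.3],"rot":[0,0,0]},{"xyz":[0,47.2,-5.2],"rot":[0,0,0]},{"xyz":[0,54,-4.9],"rot":[0,0,0]},{"xyz":[0,60.8,-4.3],"rot":[0,0,0]},{"xyz":[0,66,-3.4],"rot":[0,0,0]},{"xyz":[0,68,-3.4],"rot":[0,0,0]},{"xyz":[0,68,-3.4],"rot":[0,0,0]}]'
```

```text
t: 37.63
ee_pos: [484.9, 325.8, 193.7]
orientation: [-2.293, -2.148, -0.002]
ft_force: [5.0, 2.8, -5.1]
width: 17.0
grasp_force: 30.0
t: 38.47
ee_pos: [546.1, 320.7, 223.4]
orientation: [2.292, 2.147, -0.001]
ft_force: [-0.2, -3.7, 2.5]
width: 17.3
grasp_force: 30.0
t: 39.47
ee_pos: [612.3, 317.1, 227.2]
orientation: [-2.291, -2.147, 0.004]
ft_force: [-9.3, -5.6, 5.8]
width: 17.1
grasp_force: 30.0
```

```bash
python3 -m inch '[{"xyz":[0,0,0],"rot":[0,0,0]},{"xyz":[0,0,0],"rot":[0,0,0]},{"xyz":[0,0,0],"rot":[0,0,0]},{"xyz":[0,0,0],"rot":[0,0,0]},{"xyz":[0,0,0],"rot":[0,0,0]},{"xyz":[0,0,0],"rot":[0,0,0]},{"xyz":[0,0,-20],"rot":[0,0,0]},{"xyz":[0,0,-55],"rot":[0,0,0]},{"xyz":[0,0,-90],"rot":[0,0,0]},{"xyz":[0,0,-95],"rot":[0,0,0]}]' 0
python3 -m inch '[{"xyz":[-8,-8,0],"rot":[0,0,0.08]},{"xyz":[-22,-22,0],"rot":[0,0,0.2]},{"xyz":[-40,-40,0],"rot":[0,0,0.32]},{"xyz":[-58,-58,0],"rot":[0,0,0.44]},{"xyz":[-76,-78,0],"rot":[0,0,0.56]},{"xyz":[-94,-98,0],"rot":[0,0,0.68]},{"xyz":[-105,-118,0],"rot":[0,0,0.8]},{"xyz":[-110,-138,0],"rot":[0,0,0.92]},{"xyz":[-112,-158,0],"rot":[0,0,1.04]},{"xyz":[-112,-175,0],"rot":[0,0,1.16]},{"xyz":[-112,-190,0],"rot":[0,0,1.28]},{"xyz":[-112,-195,0],"rot":[0,0,1.4]}]'
python3 -m inch '[{"xyz":[0,0,0],"rot":[0,0,0.1]},{"xyz":[0,0,0],"rot":[0,0,0.171]},{"xyz":[0,0,0],"rot":[0,0,0.171]}]'
python3 - <<'E'
from h import *
m,i=snap("wrist","w10");o=ctrl.get_obs();p=o["ee_pos"];print(p,o["orientation"])
x=np.array([.9978,-.066,0]);y=np.array([.066,.9978,0]);bed=np.array([455.5,216.9,0])
for s in(75,0,-75):
    print(s,[proj(m,bed+a*x+s*y+[0,0,z]).round().tolist() for a,z in((-70,62),(30,62),(68,58),(82,58),(105,58))])
cv2.imwrite("pics/c10.png",i)
E
```

```text
t: 40.3
ee_pos: [616.0, 318.4, 329.2]
orientation: [2.29, 2.146, 0.016]
ft_force: [1.2, 0.3, 0.6]
width: 80.1
grasp_force: 0.0
t: 41.3
ee_pos: [409.8, 217.8, 321.8]
orientation: [-3.137, -0.157, -0.001]
ft_force: [0.6, -0.3, -0.3]
width: 88.1
grasp_force: 0.0
t: 41.55
ee_pos: [411.5, 218.0, 321.9]
orientation: [-3.139, 0.106, -0.002]
ft_force: [-0.5, -0.8, -0.2]
width: 87.7
grasp_force: 0.0
[411.60671646 218.01356982 321.83545367] [-3.13977051e+00  9.99466849e-02 -2.18696387e-03]
75 [[251.0, 220.0], [246.0, 119.0], [245.0, 77.0], [244.0, 61.0], [243.0, 35.0]]
0 [[324.0, 219.0], [324.0, 119.0], [324.0, 77.0], [324.0, 61.0], [324.0, 34.0]]
-75 [[397.0, 219.0], [402.0, 118.0], [403.0, 77.0], [404.0, 61.0], [405.0, 34.0]]
```

View pics/c10.png

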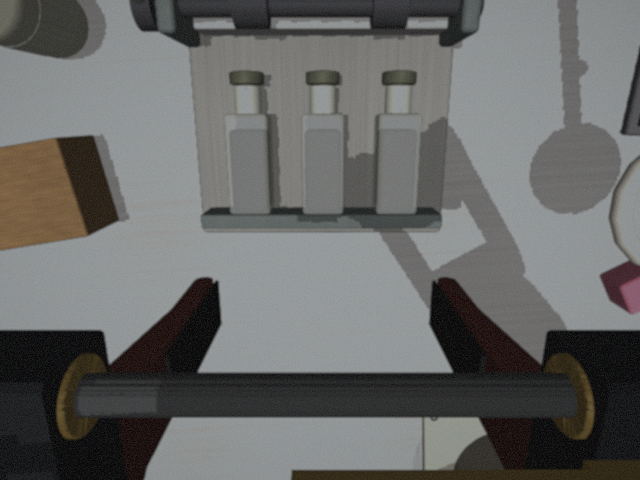

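c10: all three bottles stand against the stop with plugs seated on the necks, centres at columns 249, 323 and 398, lever back. I'll return bottle 3 first.

```bash
python3 -m inch '[{"xyz":[8,22,10],"rot":[0,0,0]},{"xyz":[18,50,30],"rot":[0,0,0]},{"xyz":[28,73,60],"rot":[0,0,0]},{"xyz":[28,73,100],"rot":[0,0,0]},{"xyz":[28,73,140],"rot":[0,0,0]},{"xyz":[28,73,180],"rot":[0,0,0]},{"xyz":[28,73,215],"rot":[0,0,0]},{"xyz":[28,73,245],"rot":[0,0,0]},{"xyz":[28,73,270],"rot":[0,0,0]},{"xyz":[28,73,285],"rot":[0,0,0]},{"xyz":[28,73,292],"rot":[0,0,0]},{"xyz":[28,73,292],"rot":[0,0,0]}]' 78
python3 -m inch '[{"xyz":[0,0,0],"rot":[0,0,0]},{"xyz":[0,0,0],"rot":[0,0,0]},{"xyz":[0,0,0],"rot":[0,0,0]},{"xyz":[0,0,0],"rot":[0,0,0]},{"xyz":[0,0,0],"rot":[0,0,0]},{"xyz":[0,0,0],"rot":[0,0,0]},{"xyz":[0,0,0],"rot":[0,0,0]},{"xyz":[0,0,0],"rot":[0,0,0]}]' 255
```

```text
t: 42.6
ee_pos: [434.3, 143.0, 28.5]
orientation: [3.139, -0.1, -0.003]
ft_force: [-0.3, 0.2, 0.2]
width: 61.1
grasp_force: 0.0
t: 43.27
ee_pos: [436.0, 143.5, 31.0]
orientation: [-3.139, 0.102, -0.005]
ft_force: [-0.3, -0.1, 7.7]
width: 42.0
grasp_force: 30.0
```

```bash
python3 -m inch '[{"xyz":[0,0,-20],"rot":[0,0,0]},{"xyz":[1,0,-55],"rot":[0,0,0]},{"xyz":[2,0,-95],"rot":[0,0,0]},{"xyz":[3,0,-135],"rot":[0,0,0]},{"xyz":[4,0,-175],"rot":[0,0,0]},{"xyz":[5,0,-215],"rot":[0,0,0]},{"xyz":[6,0,-250],"rot":[0,0,0]},{"xyz":[7,5,-270],"rot":[0,0,0]},{"xyz":[10,20,-278],"rot":[0,0,0]},{"xyz":[16,45,-278],"rot":[0,0,0]},{"xyz":[24,80,-278],"rot":[0,0,0]},{"xyz":[32,118,-278],"rot":[0,0,0]}]'
python3 -m inch '[{"xyz":[8,38,0],"rot":[0,0,0]},{"xyz":[16,77,0],"rot":[0,0,0]},{"xyz":[24,116,0],"rot":[0,0,0]},{"xyz":[32,155,0],"rot":[0,0,0]},{"xyz":[40,194,0],"rot":[0,0,0]},{"xyz":[48,233,0],"rot":[0,0,0]},{"xyz":[56,272,0],"rot":[0,0,0]},{"xyz":[64,310,0],"rot":[0,0,0]},{"xyz":[72,345,0],"rot":[0,0,0]},{"xyz":[80,375,0],"rot":[0,0,0]},{"xyz":[86,399,0],"rot":[0,0,0]},{"xyz":[86,399,0],"rot":[0,0,0]}]'
python3 -m inch '[{"xyz":[0,0,25],"rot":[0,0,0]},{"xyz":[0,0,60],"rot":[0,0,0]},{"xyz":[0,0,100],"rot":[0,0,0]},{"xyz":[0,0,140],"rot":[0,0,0]},{"xyz":[0,0,175],"rot":[0,0,0]},{"xyz":[0,0,210],"rot":[0,0,0]},{"xyz":[0,0,240],"rot":[0,0,0]},{"xyz":[0,0,260],"rot":[0,0,0]},{"xyz":[0,0,273],"rot":[0,0,0]},{"xyz":[0,0,280],"rot":[0,0,0]},{"xyz":[0,0,283],"rot":[0,0,0]},{"xyz":[0,0,283],"rot":[0,0,0]}]'
```

```text
t: 44.27
ee_pos: [458.5, 22.9, 308.2]
orientation: [-3.14, 0.098, -0.003]
ft_force: [0.7, 0.5, -3.0]
width: 41.9
grasp_force: 30.0
t: 45.27
ee_pos: [518.6, -384.4, 307.2]
orientation: [3.138, -0.107, 0.001]
ft_force: [-0.8, 0.5, -2.7]
width: 42.1
grasp_force: 30.0
t: 46.27
ee_pos: [519.5, -380.4, 25.4]
orientation: [3.14, -0.102, 0.002]
ft_force: [-0.9, 0.1, -4.0]
width: 42.1
grasp_force: 30.0
```

```bash
python3 -m inch '[{"xyz":[0,0,1.5],"rot":[0,0,0]},{"xyz":[0,0,3],"rot":[0,0,0]},{"xyz":[0,0,3],"rot":[0,0,0]}]'; python3 -m inch '[{"xyz":[0,0,1],"rot":[0,0,0]},{"xyz":[0,0,1],"rot":[0,0,0]}]'
```

```text
t: 46.52
ee_pos: [520.2, -381.1, 23.5]
orientation: [3.138, -0.102, 0.005]
ft_force: [1.6, -0.1, -0.6]
width: 42.3
grasp_force: 30.0
t: 46.68
ee_pos: [520.4, -381.1, 23.0]
orientation: [3.138, -0.102, 0.005]
ft_force: [0.3, 1.5, 7.7]
width: 41.7
grasp_force: 30.0
```

```bash
python3 -m inch '[{"xyz":[0,0,0],"rot":[0,0,0]},{"xyz":[0,0,0],"rot":[0,0,0]},{"xyz":[0,0,0],"rot":[0,0,0]},{"xyz":[0,0,0],"rot":[0,0,0]},{"xyz":[0,0,-20],"rot":[0,0,0]},{"xyz":[0,0,-55],"rot":[0,0,0]},{"xyz":[0,0,-95],"rot":[0,0,0]},{"xyz":[0,0,-135],"rot":[0,0,0]},{"xyz":[0,0,-175],"rot":[0,0,0]},{"xyz":[0,0,-215],"rot":[0,0,0]},{"xyz":[-5,-20,-250],"rot":[0,0,0]},{"xyz":[-12,-50,-270],"rot":[0,0,0]}]' 78
python3 -m inch '[{"xyz":[-8,-38,-10],"rot":[0,0,0]},{"xyz":[-16,-77,-10],"rot":[0,0,0]},{"xyz":[-24,-117,-10],"rot":[0,0,0]},{"xyz":[-32,-157,-10],"rot":[0,0,0]},{"xyz":[-40,-197,-10],"rot":[0,0,0]},{"xyz":[-48,-237,-10],"rot":[0,0,0]},{"xyz":[-56,-277,-10],"rot":[0,0,0]},{"xyz":[-64,-317,-10],"rot":[0,0,0]},{"xyz":[-72,-357,-10],"rot":[0,0,0]},{"xyz":[-80,-397,-10],"rot":[0,0,0]},{"xyz":[-88,-437,-10],"rot":[0,0,0]},{"xyz":[-96,-475,-10],"rot":[0,0,0]}]'
python3 -m inch '[{"xyz":[-6,-35,0],"rot":[0,0,0]},{"xyz":[-10,-55,15],"rot":[0,0,0]},{"xyz":[-12,-67,45],"rot":[0,0,0]},{"xyz":[-12,-67,85],"rot":[0,0,0]},{"xyz":[-12,-67,125],"rot":[0,0,0]},{"xyz":[-12,-67,165],"rot":[0,0,0]},{"xyz":[-12,-67,195],"rot":[0,0,0]},{"xyz":[-12,-67,205],"rot":[0,0,0]},{"xyz":[-12,-67,205],"rot":[0,0,0]},{"xyz":[-12,-67,205],"rot":[0,0,0]}]'
python3 - <<'E'
from h import *
o=ctrl.get_obs();p=o["ee_pos"];print(p,o["orientation"],totool(np.r_[439.5,218,29]-p))
m,i=snap("wrist","w11")
E
```

```text
t: 47.68
ee_pos: [511.5, -331.8, 295.5]
orientation: [3.136, -0.106, 0.01]
ft_force: [1.5, 0.8, 0.7]
width: 61.1
grasp_force: 0.0
t: 48.68
ee_pos: [444.5, 152.6, 301.0]
orientation: [-3.14, 0.102, -0.002]
ft_force: [0.4, 0.0, -0.3]
width: 61.2
grasp_force: 0.0
t: 49.52
ee_pos: [438.3, 218.4, 96.3]
orientation: [3.14, -0.102, 0.002]
ft_force: [-0.6, -0.4, 0.8]
width: 61.3
grasp_force: 0.0
[438.34565707 218.39665308  96.34931346] [ 3.13989007e+00 -1.02489624e-01  1.53734364e-03] [ 1.1118057   0.3206641  67.35043376]
```

```bash
python3 -m inch '[{"xyz":[1,0,25],"rot":[0,0,0]},{"xyz":[1,0,45],"rot":[0,0,0]},{"xyz":[1,0,60],"rot":[0,0,0]},{"xyz":[1,0,67],"rot":[0,0,0]},{"xyz":[1,0,67],"rot":[0,0,0]}]'
python3 -m inch '[{"xyz":[0,0,0],"rot":[0,0,0]},{"xyz":[0,0,0],"rot":[0,0,0]},{"xyz":[0,0,0],"rot":[0,0,0]},{"xyz":[0,0,0],"rot":[0,0,0]},{"xyz":[0,0,0],"rot":[0,0,0]},{"xyz":[0,0,0],"rot":[0,0,0]},{"xyz":[0,0,0],"rot":[0,0,0]},{"xyz":[0,0,0],"rot":[0,0,0]}]' 255
```

```text
t: 49.98
ee_pos: [439.6, 218.4, 29.3]
orientation: [-3.14, 0.103, -0.003]
ft_force: [-0.8, -0.4, 0.7]
width: 60.7
grasp_force: 0.0
t: 50.65
ee_pos: [439.8, 218.6, 30.0]
orientation: [-3.139, 0.102, -0.005]
ft_force: [-0.3, 0.3, 8.2]
width: 42.0
grasp_force: 30.0
```

```bash
python3 -m inch '[{"xyz":[0,0,-20],"rot":[0,0,0]},{"xyz":[1,0,-55],"rot":[0,0,0]},{"xyz":[2,0,-95],"rot":[0,0,0]},{"xyz":[3,0,-135],"rot":[0,0,0]},{"xyz":[4,0,-175],"rot":[0,0,0]},{"xyz":[5,0,-215],"rot":[0,0,0]},{"xyz":[6,0,-250],"rot":[0,0,0]},{"xyz":[7,5,-270],"rot":[0,0,0]},{"xyz":[10,20,-278],"rot":[0,0,0]},{"xyz":[16,45,-278],"rot":[0,0,0]},{"xyz":[24,80,-278],"rot":[0,0,0]},{"xyz":[32,118,-278],"rot":[0,0,0]}]'
python3 -m inch '[{"xyz":[10,36,0],"rot":[0,0,0]},{"xyz":[20,73,0],"rot":[0,0,0]},{"xyz":[30,111,0],"rot":[0,0,0]},{"xyz":[40,149,0],"rot":[0,0,0]},{"xyz":[50,187,0],"rot":[0,0,0]},{"xyz":[60,225,0],"rot":[0,0,0]},{"xyz":[70,263,0],"rot":[0,0,0]},{"xyz":[78,300,0],"rot":[0,0,0]},{"xyz":[86,335,0],"rot":[0,0,0]},{"xyz":[93,362,0],"rot":[0,0,0]},{"xyz":[96,378,0],"rot":[0,0,0]},{"xyz":[96,378,0],"rot":[0,0,0]}]'
python3 -m inch '[{"xyz":[0,0,25],"rot":[0,0,0]},{"xyz":[0,0,60],"rot":[0,0,0]},{"xyz":[0,0,100],"rot":[0,0,0]},{"xyz":[0,0,140],"rot":[0,0,0]},{"xyz":[0,0,175],"rot":[0,0,0]},{"xyz":[0,0,210],"rot":[0,0,0]},{"xyz":[0,0,240],"rot":[0,0,0]},{"xyz":[0,0,260],"rot":[0,0,0]},{"xyz":[0,0,273],"rot":[0,0,0]},{"xyz":[0,0,280],"rot":[0,0,0]},{"xyz":[0,0,283],"rot":[0,0,0]},{"xyz":[0,0,283],"rot":[0,0,0]}]'
python3 -m inch '[{"xyz":[0,0,1.5],"rot":[0,0,0]},{"xyz":[0,0,2.5],"rot":[0,0,0]},{"xyz":[0,0,2.5],"rot":[0,0,0]}]'
```

```text
t: 51.65
ee_pos: [462.6, 97.8, 307.4]
orientation: [-3.14, 0.099, -0.003]
ft_force: [1.2, 0.2, -1.8]
width: 42.0
grasp_force: 30.0
t: 52.65
ee_pos: [533.9, -287.7, 306.6]
orientation: [3.139, -0.107, 0.001]
ft_force: [-0.3, -0.7, -2.4]
width: 42.2
grasp_force: 30.0
t: 53.65
ee_pos: [534.8, -284.8, 24.4]
orientation: [3.14, -0.102, 0.002]
ft_force: [0.5, -0.2, -1.7]
width: 41.9
grasp_force: 30.0
t: 53.9
ee_pos: [535.0, -285.4, 22.4]
orientation: [3.139, -0.103, 0.004]
ft_force: [0.7, -0.5, -0.8]
width: 42.3
grasp_force: 30.0
```

```bash
python3 -m inch '[{"xyz":[0,0,1],"rot":[0,0,0]},{"xyz":[0,0,1],"rot":[0,0,0]}]'
python3 -m inch '[{"xyz":[0,0,0],"rot":[0,0,0]},{"xyz":[0,0,0],"rot":[0,0,0]},{"xyz":[0,0,0],"rot":[0,0,0]},{"xyz":[0,0,0],"rot":[0,0,0]},{"xyz":[0,0,-20],"rot":[0,0,0]},{"xyz":[0,0,-55],"rot":[0,0,0]},{"xyz":[0,0,-95],"rot":[0,0,0]},{"xyz":[0,0,-135],"rot":[0,0,0]},{"xyz":[0,0,-175],"rot":[0,0,0]},{"xyz":[0,0,-215],"rot":[0,0,0]},{"xyz":[-5,-20,-250],"rot":[0,0,0]},{"xyz":[-12,-50,-270],"rot":[0,0,0]}]' 78
python3 -m inch '[{"xyz":[-9,-38,-10],"rot":[0,0,0]},{"xyz":[-18,-77,-10],"rot":[0,0,0]},{"xyz":[-27,-117,-10],"rot":[0,0,0]},{"xyz":[-36,-157,-10],"rot":[0,0,0]},{"xyz":[-45,-197,-10],"rot":[0,0,0]},{"xyz":[-54,-237,-10],"rot":[0,0,0]},{"xyz":[-63,-277,-10],"rot":[0,0,0]},{"xyz":[-72,-317,-10],"rot":[0,0,0]},{"xyz":[-81,-357,-10],"rot":[0,0,0]},{"xyz":[-90,-395,-10],"rot":[0,0,0]},{"xyz":[-98,-430,-10],"rot":[0,0,0]},{"xyz":[-105,-460,-10],"rot":[0,0,0]}]'
python3 -m inch '[{"xyz":[-6,-35,0],"rot":[0,0,0]},{"xyz":[-10,-52,15],"rot":[0,0,0]},{"xyz":[-12,-61,45],"rot":[0,0,0]},{"xyz":[-12,-61,85],"rot":[0,0,0]},{"xyz":[-12,-61,125],"rot":[0,0,0]},{"xyz":[-12,-61,165],"rot":[0,0,0]},{"xyz":[-12,-61,195],"rot":[0,0,0]},{"xyz":[-12,-61,205],"rot":[0,0,0]},{"xyz":[-12,-61,205],"rot":[0,0,0]},{"xyz":[-12,-61,205],"rot":[0,0,0]}]'
python3 - <<'E'
from h import *
o=ctrl.get_obs();p=o["ee_pos"];print(p,o["orientation"],totool(np.r_[444.4,292.8,29]-p))
E
```

```text
t: 54.07
ee_pos: [535.3, -285.5, 22.1]
orientation: [3.139, -0.103, 0.004]
ft_force: [-1.0, 1.2, 7.7]
width: 41.9
grasp_force: 30.0
t: 55.07
ee_pos: [527.0, -236.3, 295.0]
orientation: [3.137, -0.106, 0.011]
ft_force: [1.2, 0.7, 0.5]
width: 61.1
grasp_force: 0.0
t: 56.07
ee_pos: [449.7, 233.7, 300.4]
orientation: [-3.14, 0.101, -0.002]
ft_force: [0.4, 0.1, -0.1]
width: 60.7
grasp_force: 0.0
t: 56.9
ee_pos: [443.2, 293.3, 95.9]
orientation: [-3.14, 0.103, -0.002]
ft_force: [0.9, -0.2, 0.1]
width: 60.6
grasp_force: 0.0
[443.24503904 293.30180415  95.88525354] [-3.13987449e+00  1.02561494e-01 -1.66954557e-03] [ 1.11428654  0.43056685 66.88644004]
```

```bash
python3 -m inch '[{"xyz":[1,0,25],"rot":[0,0,0]},{"xyz":[1,0,45],"rot":[0,0,0]},{"xyz":[1,0,60],"rot":[0,0,0]},{"xyz":[1,0,67],"rot":[0,0,0]},{"xyz":[1,0,67],"rot":[0,0,0]}]'
python3 -m inch '[{"xyz":[0,0,0],"rot":[0,0,0]},{"xyz":[0,0,0],"rot":[0,0,0]},{"xyz":[0,0,0],"rot":[0,0,0]},{"xyz":[0,0,0],"rot":[0,0,0]},{"xyz":[0,0,0],"rot":[0,0,0]},{"xyz":[0,0,0],"rot":[0,0,0]},{"xyz":[0,0,0],"rot":[0,0,0]},{"xyz":[0,0,0],"rot":[0,0,0]}]' 255
```

```text
t: 57.32
ee_pos: [444.5, 293.3, 29.0]
orientation: [-3.139, 0.103, -0.003]
ft_force: [-0.2, 0.1, 0.3]
width: 60.8
grasp_force: 0.0
t: 57.98
ee_pos: [444.7, 293.5, 29.6]
orientation: [-3.139, 0.102, -0.004]
ft_force: [-0.4, -0.9, 7.9]
width: 41.7
grasp_force: 30.0
```

```bash
python3 -m inch '[{"xyz":[0,0,-20],"rot":[0,0,0]},{"xyz":[1,0,-55],"rot":[0,0,0]},{"xyz":[2,0,-95],"rot":[0,0,0]},{"xyz":[3,0,-135],"rot":[0,0,0]},{"xyz":[4,0,-175],"rot":[0,0,0]},{"xyz":[5,0,-215],"rot":[0,0,0]},{"xyz":[6,0,-250],"rot":[0,0,0]},{"xyz":[7,5,-270],"rot":[0,0,0]},{"xyz":[10,20,-278],"rot":[0,0,0]},{"xyz":[16,45,-278],"rot":[0,0,0]},{"xyz":[24,80,-278],"rot":[0,0,0]},{"xyz":[32,118,-278],"rot":[0,0,0]}]'
python3 -m inch '[{"xyz":[11,36,0],"rot":[0,0,0]},{"xyz":[22,73,0],"rot":[0,0,0]},{"xyz":[33,110,0],"rot":[0,0,0]},{"xyz":[44,147,0],"rot":[0,0,0]},{"xyz":[55,184,0],"rot":[0,0,0]},{"xyz":[66,221,0],"rot":[0,0,0]},{"xyz":[77,258,0],"rot":[0,0,0]},{"xyz":[87,293,0],"rot":[0,0,0]},{"xyz":[95,323,0],"rot":[0,0,0]},{"xyz":[102,347,0],"rot":[0,0,0]},{"xyz":[105,359,0],"rot":[0,0,0]},{"xyz":[105,359,0],"rot":[0,0,0]}]'
python3 -m inch '[{"xyz":[0,0,25],"rot":[0,0,0]},{"xyz":[0,0,60],"rot":[0,0,0]},{"xyz":[0,0,100],"rot":[0,0,0]},{"xyz":[0,0,140],"rot":[0,0,0]},{"xyz":[0,0,175],"rot":[0,0,0]},{"xyz":[0,0,210],"rot":[0,0,0]},{"xyz":[0,0,240],"rot":[0,0,0]},{"xyz":[0,0,260],"rot":[0,0,0]},{"xyz":[0,0,273],"rot":[0,0,0]},{"xyz":[0,0,280],"rot":[0,0,0]},{"xyz":[0,0,283],"rot":[0,0,0]},{"xyz":[0,0,283],"rot":[0,0,0]}]'
python3 -m inch '[{"xyz":[0,0,1.5],"rot":[0,0,0]},{"xyz":[0,0,2.5],"rot":[0,0,0]},{"xyz":[0,0,2.5],"rot":[0,0,0]}]'
```

```text
t: 58.98
ee_pos: [467.5, 172.6, 306.8]
orientation: [-3.14, 0.099, -0.003]
ft_force: [0.7, 0.9, -1.6]
width: 41.9
grasp_force: 30.0
t: 59.98
ee_pos: [549.1, -194.0, 306.2]
orientation: [3.139, -0.106, 0.001]
ft_force: [0.2, 0.7, -2.2]
width: 41.9
grasp_force: 30.0
t: 60.98
ee_pos: [549.9, -191.6, 23.9]
orientation: [3.14, -0.102, 0.002]
ft_force: [-0.1, -0.8, -1.0]
width: 42.0
grasp_force: 30.0
t: 61.23
ee_pos: [550.4, -192.2, 22.1]
orientation: [3.139, -0.103, 0.005]
ft_force: [1.9, 1.2, 0.1]
width: 41.6
grasp_force: 30.0
```

```bash
python3 -m inch '[{"xyz":[0,0,1],"rot":[0,0,0]},{"xyz":[0,0,1],"rot":[0,0,0]}]'
python3 -m inch '[{"xyz":[0,0,0],"rot":[0,0,0]},{"xyz":[0,0,0],"rot":[0,0,0]},{"xyz":[0,0,0],"rot":[0,0,0]},{"xyz":[0,0,0],"rot":[0,0,0]},{"xyz":[0,0,-20],"rot":[0,0,0]},{"xyz":[0,0,-55],"rot":[0,0,0]},{"xyz":[0,0,-95],"rot":[0,0,0]},{"xyz":[0,0,-135],"rot":[0,0,0]},{"xyz":[0,0,-175],"rot":[0,0,0]},{"xyz":[0,0,-215],"rot":[0,0,0]},{"xyz":[0,0,-250],"rot":[0,0,0]},{"xyz":[0,0,-285],"rot":[0,0,0]}]' 60
python3 -m inch '[{"xyz":[-8,-25,-10],"rot":[0,0,0]},{"xyz":[-18,-60,-10],"rot":[0,0,0]},{"xyz":[-28,-98,-10],"rot":[0,0,0]},{"xyz":[-38,-135,-10],"rot":[0,0,0]},{"xyz":[-46,-160,-10],"rot":[0,0,0]},{"xyz":[-49,-171,-10],"rot":[0,0,0]},{"xyz":[-49,-171,-10],"rot":[0,0,0]},{"xyz":[-49,-171,-10],"rot":[0,0,0]}]' 0
python3 - <<'E'
from h import *
m,i=snap("wrist","w12");o=ctrl.get_obs();p=o["ee_pos"];print(p,totool(np.r_[513.2,-18.8,208.5]-p))
g=cv2.cvtColor(i,cv2.COLOR_BGR2GRAY)
n,l,s,ce=cv2.connectedComponentsWithStats((g[190:285,260:390]<45).astype(np.uint8))
print([(s[k].tolist(),(ce[k]+[260,190]).round()) for k in range(1,n) if s[k][4]>100],proj(m,[513.2,-18.8,225]),proj(m,[513.2,-18.8,254]))
E
```

```text
t: 61.4
ee_pos: [550.7, -192.2, 21.7]
orientation: [3.139, -0.103, 0.005]
ft_force: [-0.3, 0.8, 9.3]
width: 42.3
grasp_force: 30.0
t: 62.4
ee_pos: [548.9, -191.8, 307.1]
orientation: [3.14, -0.102, 0.003]
ft_force: [0.5, 0.1, 0.3]
width: 67.1
grasp_force: 0.0
t: 63.07
ee_pos: [511.7, -18.2, 315.0]
orientation: [3.139, -0.1, 0.002]
ft_force: [0.2, -0.6, -0.1]
width: 87.9
grasp_force: 0.0
[511.85487856 -18.81737024 314.92884777] [  1.20217339  -0.15564833 106.43044604]
[([58, 20, 29, 47, 1080], array([331., 234.]))] [326.81210726 239.80423161] [326.98948092 254.35547174]
```

```bash
python3 -m inch '[{"xyz":[1,0,30],"rot":[0,0,0]},{"xyz":[1,0,65],"rot":[0,0,0]},{"xyz":[1,0,95],"rot":[0,0,0]},{"xyz":[1,0,106],"rot":[0,0,0]},{"xyz":[1,0,106],"rot":[0,0,0]}]'
python3 -m inch '[{"xyz":[0,0,0],"rot":[0,0,0]},{"xyz":[0,0,0],"rot":[0,0,0]},{"xyz":[0,0,0],"rot":[0,0,0]},{"xyz":[0,0,0],"rot":[0,0,0]},{"xyz":[0,0,0],"rot":[0,0,0]},{"xyz":[0,0,0],"rot":[0,0,0]},{"xyz":[0,0,0],"rot":[0,0,0]},{"xyz":[0,0,0],"rot":[0,0,0]},{"xyz":[0,0,0],"rot":[0,0,0]},{"xyz":[0,0,0],"rot":[0,0,0]},{"xyz":[0,0,0],"rot":[0,0,0]},{"xyz":[0,0,0],"rot":[0,0,0]}]' 255
python3 -m inch '[{"xyz":[0,0,0],"rot":[0,0,0]},{"xyz":[0,0,0],"rot":[0,0,0]},{"xyz":[0,0,0],"rot":[0,0,0]}]'
python3 - <<'E'
from h import *
ob=ctrl.get_obs();p=ob["ee_pos"];pole=np.array([752,5]);print(p)
v=p[:2]-pole;r=np.linalg.norm(v);a=np.arctan2(v[1],-v[0]);print(r,a)
for k in range(1,13):
    b=a+(-.95-a)*k/12;q=pole+r*np.array([-np.cos(b),np.sin(b)])
    print(totool(np.r_[q-p[:2],0],ob).round(0)[:2].tolist())
E
```

```text
t: 63.53
ee_pos: [511.0, -19.3, 206.2]
orientation: [3.14, -0.105, -0.007]
ft_force: [-0.5, 1.0, -0.3]
width: 87.6
grasp_force: 0.0
t: 64.53
ee_pos: [511.9, -18.6, 208.8]
orientation: [3.139, -0.102, -0.001]
ft_force: [-3.5, -4.1, 2.5]
width: 17.2
grasp_force: 30.0
t: 64.78
ee_pos: [511.9, -18.6, 208.8]
orientation: [3.139, -0.102, -0.0]
ft_force: [-3.4, -3.6, 1.8]
width: 17.6
grasp_force: 30.0
[511.94496152 -18.59878335 208.81389604]
241.21219719722822 -0.09799086747003424
[3.0, 17.0]
[8.0, 33.0]
[14.0, 49.0]
[21.0, 65.0]
[28.0, 80.0]
[37.0, 95.0]
[47.0, 109.0]
[58.0, 122.0]
[70.0, 134.0]
[83.0, 146.0]
[97.0, 156.0]
[111.0, 166.0]
```

```bash
python3 -m inch '[{"xyz":[3,17,0],"rot":[0,0,0]},{"xyz":[8,33,0],"rot":[0,0,0]},{"xyz":[14,49,0],"rot":[0,0,0]},{"xyz":[21,65,0],"rot":[0,0,0]},{"xyz":[28,80,0],"rot":[0,0,0]},{"xyz":[37,95,0],"rot":[0,0,0]},{"xyz":[47,109,0],"rot":[0,0,0]},{"xyz":[58,122,0],"rot":[0,0,0]},{"xyz":[70,134,0],"rot":[0,0,0]},{"xyz":[83,146,0],"rot":[0,0,0]},{"xyz":[97,156,0],"rot":[0,0,0]},{"xyz":[111,166,0],"rot":[0,0,0]}]'
python3 -m inch '[{"xyz":[0,0,0],"rot":[0,0,0]},{"xyz":[0,0,0],"rot":[0,0,0]},{"xyz":[0,0,0],"rot":[0,0,0]},{"xyz":[0,0,0],"rot":[0,0,0]},{"xyz":[0,0,0],"rot":[0,0,0]},{"xyz":[0,0,0],"rot":[0,0,0]},{"xyz":[0,0,-30],"rot":[0,0,0]},{"xyz":[0,0,-70],"rot":[0,0,0]},{"xyz":[0,0,-110],"rot":[0,0,0]},{"xyz":[0,0,-130],"rot":[0,0,0]}]' 0
python3 -m inch '[{"xyz":[-20,-35,0],"rot":[0,0,0]},{"xyz":[-40,-70,0],"rot":[0,0,0]},{"xyz":[-60,-105,0],"rot":[0,0,0]},{"xyz":[-80,-140,0],"rot":[0,0,0]},{"xyz":[-100,-175,0],"rot":[0,0,0]},{"xyz":[-120,-210,0],"rot":[0,0,0]},{"xyz":[-130,-245,0],"rot":[0,0,0]},{"xyz":[-140,-280,0],"rot":[0,0,0]},{"xyz":[-150,-315,0],"rot":[0,0,0]},{"xyz":[-150,-330,0],"rot":[0,0,0]},{"xyz":[-150,-330,0],"rot":[0,0,0]},{"xyz":[-150,-330,0],"rot":[0,0,0]}]'
python3 - <<'E'
from h import *
mt,t=snap("top","t13");ms,s=snap("side","s13");print(ctrl.get_obs()["ee_pos"])
# white lens ring over rack
h=cv2.cvtColor(t,cv2.COLOR_BGR2GRAY);roi=h[195:300,340:480]
c=cv2.HoughCircles(cv2.resize(roi,None,fx=3,fy=3),cv2.HOUGH_GRADIENT,1,200,param1=80,param2=25,minRadius=40,maxRadius=75);print(c)
if c is not None:
    u,v=c[0][0][:2]/3+[340,195];print("lens",plane(mt,u,v,190))
a=cv2.imread("pics/top0.png")
d=cv2.cvtColor(cv2.absdiff(a,t),cv2.COLOR_BGR2GRAY)
for n,(x,y) in dict(spray=(140,230),beaker=(506,258),box=(566,246),lever=(190,209)).items(): print(n,d[y-20:y+20,x-22:x+22].mean().round(2))
E
```

```text
t: 65.78
ee_pos: [612.2, -190.5, 208.8]
orientation: [-3.138, 0.103, 0.002]
ft_force: [-0.2, 9.2, 2.3]
width: 15.6
grasp_force: 28.3
t: 66.62
ee_pos: [613.7, -191.3, 344.4]
orientation: [3.138, -0.102, 0.011]
ft_force: [0.4, -0.5, -0.6]
width: 78.8
grasp_force: 0.0
t: 67.62
ee_pos: [483.8, 148.6, 338.9]
orientation: [3.14, -0.099, 0.002]
ft_force: [0.2, 0.7, 0.3]
width: 87.8
grasp_force: 0.0
[484.11691922 147.3439145  338.85438676]
[[[234.5  62.5  59.2]]]
lens [ 578.59285335 -293.21081373  190.        ]
spray 1.01
beaker 1.08
box 1.24
lever 12.18
```

```bash
python3 - <<'E'
from h import *
mt=ctrl.camera_model("top");t=cv2.cvtColor(cv2.imread("pics/t13.png"),cv2.COLOR_BGR2GRAY)
u=np.array([.998,-.066,0]);v=np.array([.066,.998,0])
for c in((550,-192,54),(535,-285,54),(520,-381,54)):
    f=lambda a,b:t[tuple(proj(mt,np.array(c)+a*u+b*v).round().astype(int)[::-1])]
    print("along",[int(f(a,0)) for a in range(-70,111,12)],"across",[int(f(-25,b)) for b in range(-40,41,8)])
s0=cv2.imread("pics/side0.png");s=cv2.imread("pics/s13.png");d=cv2.cvtColor(cv2.absdiff(s0,s),cv2.COLOR_BGR2GRAY)
print("lever diff side",d[285:360,213:245].mean(),d[285:360,213:245].max())
ms=ctrl.camera_model("side")
x=np.array([.9978,-.066,0]);y=np.array([.066,.9978,0])
for q in(0,.1,.3):print(q,proj(ms,np.array([455.5,216.9,0])+(125+170*np.sin(.15-q))*x+110*y+[0,0,75+170*np.cos(.15-q)]))
E
```

```text
along [30, 30, 95, 100, 101, 100, 100, 100, 101, 95, 135, 136, 61, 55, 138, 137] across [29, 30, 24, 95, 99, 99, 101, 95, 34, 31, 32]
along [29, 28, 92, 100, 100, 99, 100, 100, 97, 136, 121, 122, 100, 103, 137, 133] across [30, 30, 27, 97, 101, 99, 100, 99, 36, 27, 29]
along [30, 36, 100, 100, 100, 99, 99, 100, 99, 94, 132, 135, 78, 75, 137, 136] across [31, 30, 27, 96, 100, 99, 100, 96, 39, 29, 30]
lever diff side 7.477916666666666 13
0 [228.63838087 298.26428142]
0.1 [234.1822032  300.74349424]
0.3 [245.75044011 307.08034795]
```

```bash
python3 -c "
from workcell import ctrl
print(ctrl.close_job())"
```

```text
the job is handed in; nothing more can be done
None
```

The job is handed in (no verdict came back): all three bottles were pressed and lie back on the rack, the lever is at rest, the lens is over the rack, and the bystanders look unmoved in the final images; bottle 3 once caught the stop at about 39 N before I re-placed it.

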